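# Nest the crimping sleeves loosely and gauge the gap

## Task

Tidy up the badge press's tapered crimping sleeves: nest every sleeve, mouth down, on the die stand of its own colour and size (blue on the slim cone, orange on the wide cone), one over the other, upright and resting loosely under their own weight. Lower them gently, do not drop them, and never press them on so that they wedge and the sprung cone is pushed down. Then lay the flat gauge on the blue stand's plate and slide its blade along the guide lane into the gap under the lowest blue sleeve, until the red line across the blade is level with the sleeve's rim, and leave it there. Leave the glue jar, the tape roll and the screwdriver alone.

Things in the scene. Friction and masses are not known exactly. Their poses are not given: they have to be found in the camera images.
- blue1: blue tapered sleeve, a hollow bell standing mouth down: conical skirt 70 mm high, outer diameter 72 mm at the foot, 44 at the top, wall 6; on its closed top a grip stub 28 mm in diameter, 70 to 92 mm above the foot. 120 g. Origin: centre of the foot, z up. Belongs on arbor_slim. Always there.
- blue2: blue tapered sleeve, a hollow bell standing mouth down: conical skirt 70 mm high, outer diameter 72 mm at the foot, 44 at the top, wall 6; on its closed top a grip stub 28 mm in diameter, 70 to 92 mm above the foot. 120 g. Origin: centre of the foot, z up. Belongs on arbor_slim. May be absent.
- blue3: blue tapered sleeve, a hollow bell standing mouth down: conical skirt 70 mm high, outer diameter 72 mm at the foot, 44 at the top, wall 6; on its closed top a grip stub 28 mm in diameter, 70 to 92 mm above the foot. 120 g. Origin: centre of the foot, z up. Belongs on arbor_slim. May be absent.
- orange1: orange tapered sleeve, a hollow bell standing mouth down: conical skirt 70 mm high, outer diameter 88 mm at the foot, 60 at the top, wall 6; on its closed top a grip stub 32 mm in diameter, 70 to 92 mm above the foot. 120 g. Origin: centre of the foot, z up. Belongs on arbor_wide. May be absent.
- orange2: orange tapered sleeve, a hollow bell standing mouth down: conical skirt 70 mm high, outer diameter 88 mm at the foot, 60 at the top, wall 6; on its closed top a grip stub 32 mm in diameter, 70 to 92 mm above the foot. 120 g. Origin: centre of the foot, z up. Belongs on arbor_wide. May be absent.
- arbor_slim: fixed stand, slim aluminium cone on a blue plate. Origin on the bench under the cone's axis, z up. Cone: diameter 60 mm at z = 29, 40 at its top, z = 79; stem 16 mm thick. First blue sleeve's foot rests at z = 27, each further one 27 to 30 mm higher. Plate top z = 15, x -140 to 55, y +-50; on it a lane of two rails along x (x -95 to -55, 8 mm high, 40 apart inside, middle y = 0). The gauge slides in towards +x.
- arbor_wide: fixed stand, wide aluminium cone on a orange plate. Origin on the bench under the cone's axis, z up. Cone: diameter 76 mm at z = 29, 56 at its top, z = 79; stem 16 mm thick. First orange sleeve's foot rests at z = 27, each further one 27 to 30 mm higher. Plate top z = 15, x -60 to 55, y +-50.
- float_slim (a joint): how far the cone of arbor_slim is pushed down on its spring, m; 0 at rest. It stays up under the sleeves' weight, starts to sink when pressed with about 11 N, then 1 mm per 1.5 N. Beyond 4 mm the sleeves are wedged.
- float_wide (a joint): how far the cone of arbor_wide is pushed down on its spring, m; 0 at rest. It stays up under the sleeves' weight, starts to sink when pressed with about 11 N, then 1 mm per 1.5 N. Beyond 4 mm the sleeves are wedged.
- gauge: flat steel gauge lying flat: blade 125 x 30 mm, 6 thick, with an upright yellow tab to hold. Origin on the underside below the tab's middle; x along the blade to its tip (blade x -20 to 105), z up. Tab 30 mm long (x), 14 thick (y), 6 to 46 mm above the underside. Red line across the blade 18 mm behind the tip. 150 g, centre of mass 13 mm ahead of the tab's middle.
- gauge_tip (a point): middle of the blade's tip edge, on its underside
- glue_jar: bystander: glue jar, 56 mm in diameter and 85 mm tall, among the sleeves; origin at the centre of its foot
- tape_roll: bystander: roll of white tape lying flat, 90 mm in diameter, 24 mm high; origin at the centre of its underside
- screwdriver: bystander: screwdriver lying on the bench
Mind the look-alikes: they are no part of the job. What is shaped like the orange2 but yellow is not meant.

How it is judged (in metres and radians):
On the way, in this order (a step that is already met when the one before it is completed fails the run):
1. every sleeve is nested loosely and upright on the stand of its colour (horizontal distance between each of blue1, blue2, blue3 and arbor_slim below 0.006 m and angle between each of blue1, blue2, blue3, orange1, orange2's own z axis and vertical below 0.1 rad and linear speed of each of blue1, blue2, blue3, orange1, orange2 below 0.03 m/s and (z of blue1 in the frame of arbor_slim between 0.0195 and 0.0365 m or z of blue1 in the frame of arbor_slim between 0.0475 and 0.0645 m or z of blue1 in the frame of arbor_slim between 0.0755 and 0.0925 m) and (z of blue2 in the frame of arbor_slim between 0.0195 and 0.0365 m or z of blue2 in the frame of arbor_slim between 0.0475 and 0.0645 m or z of blue2 in the frame of arbor_slim between 0.0755 and 0.0925 m) and (z of blue3 in the frame of arbor_slim between 0.0195 and 0.0365 m or z of blue3 in the frame of arbor_slim between 0.0475 and 0.0645 m or z of blue3 in the frame of arbor_slim between 0.0755 and 0.0925 m) and horizontal distance between each of orange1, orange2 and arbor_wide below 0.006 m and (z of orange1 in the frame of arbor_wide between 0.0195 and 0.0365 m or z of orange1 in the frame of arbor_wide between 0.0475 and 0.0645 m) and (z of orange2 in the frame of arbor_wide between 0.0195 and 0.0365 m or z of orange2 in the frame of arbor_wide between 0.0475 and 0.0645 m)), for 0.2 s.
2. the gauge lies in the gap under the lowest blue sleeve, to its red line (x of gauge_tip in the frame of arbor_slim between -0.025 and -0.011 m and y of gauge_tip in the frame of arbor_slim between -0.007 and 0.007 m and z of gauge_tip in the frame of arbor_slim between 0.011 and 0.022 m and angle between the x axis of gauge and the x axis of arbor_slim, either way round below 0.15 rad and angle between gauge's own z axis and vertical below 0.08 rad and linear speed of gauge below 0.03 m/s), for 0.2 s.
At the end, for the whole second after the job is handed in: All sleeves at rest on their own stands: within 6 mm of the axis and 0.1 rad of upright, foot 27, 55 or (blue) 83 mm above the bench, +-8 mm. Gauge flat on the blue plate, tip 18 mm inside the rim of the lowest sleeve, +-7 mm, within 7 mm and 0.15 rad of the lane's middle line (all of step 1 and all of step 2); the robot touches nothing.
It fails at once if a sleeve is dropped onto its stand (falls onto it faster than 0.75 m/s) ((horizontal distance between blue1 and arbor_slim below 0.03 m and z of blue1 in the frame of arbor_slim below 0.11 m and linear speed of blue1 above 0.75 m/s) or (horizontal distance between blue2 and arbor_slim below 0.03 m and z of blue2 in the frame of arbor_slim below 0.11 m and linear speed of blue2 above 0.75 m/s) or (horizontal distance between blue3 and arbor_slim below 0.03 m and z of blue3 in the frame of arbor_slim below 0.11 m and linear speed of blue3 above 0.75 m/s) or (horizontal distance between orange1 and arbor_wide below 0.03 m and z of orange1 in the frame of arbor_wide below 0.11 m and linear speed of orange1 above 0.75 m/s) or (horizontal distance between orange2 and arbor_wide below 0.03 m and z of orange2 in the frame of arbor_wide below 0.11 m and linear speed of orange2 above 0.75 m/s)).
It fails at once if a cone is pushed down more than 4 mm: the sleeves are wedged (value of joint any of float_slim, float_wide above 0.004 m).
It fails at once if a bystander is moved more than 40 mm or the jar is tipped (distance of any of glue_jar, tape_roll, screwdriver from where it was at the start of the episode above 0.04 m or angle between glue_jar's own z axis and vertical above 0.5 rad).
Of blue2, blue3, orange1, orange2 only 2 to 4 are there at a start; the rules pass over those that are not, and their reading is None.
At some moment in a run one of blue1, blue2, blue3, orange1, orange2, gauge may be knocked a few centimetres aside while the robot is not near it.
It also fails if it takes over 210 s, if anything falls off the work surface, if the arm or the gripper's body presses on something with over 40 N, if the wrist force passes 120 N, or if a joint passes its speed limit or range.

## Robot

A 6-joint arm with a two-finger parallel gripper is mounted at the origin on the work surface. World frame = base frame: x ahead of the robot, y to its left, z up, the work surface at z = 0. Lengths are in mm, angles in rad, forces in N, time in s.
With the tool pointing down it reaches from about 275 to 750 mm from the base axis. Payload 10.2 kg.
Tool frame: the origin (TCP) lies midway between the tips of the shut fingers; the grasp point (between the pads) lies 19 mm behind it; z points along the fingers, y is the line along which they close (so a half turn about z gives the same grasp; the last joint's range is limited). The gripper opens to 85 mm and grips with 20 to 120 N. Pads are 22 mm wide; open, the fingers measure 114 mm over their backs; the gripper's body (76 mm by 85 mm) begins 54 mm behind the grasp point. The pads swing forward as they close: fully open they stand 13 mm farther back than shut.
Start: joints at [-1.378, 0.313, 1.498, -0, 1.331, -0.223], TCP at [212.047, -480.278, 231.294] pointing down, gripper open.
Joint ranges: [-2.94, 2.94], [-0.97, 2.17], [0.19, 2.56], [-1.23, 4.37], [0.02, 3.11], [-2.88, 2.88]. Speed limits (rad/s): [2.39, 2.39, 3.01, 3.14, 3.14, 3.14].

## Interface

Orientations are given as a unit quaternion [w, x, y, z].
In Python, from rig import ctrl gives the robot as it stands.
- The arm moves only by the tool send_rows, never from a script. Its argument "targets" is a list of rows, each an object with "offset": the shift along the world's x, y, z in cm, a list of three; "spin": the turn about the world's z in rad. A call has 1 to 8 rows; each row is the pose to reach, as a shift and turn from the pose commanded when the call began; what a row does not reach only later rows make up. A row lasts 1/12 s, in which the tool goes at most 41.7 mm and 7.16 degrees, less where a joint would pass 70% of its speed; a pose out of reach is approached as far as the arm can. A call with a gripper value outside its range is refused whole. "grip" is the opening, from 0 (shut) to 1 (fully open), set as the call begins (left out, the last holds). The fingers move at their own pace and stop on an object; "squeeze" is the grip in N (left out, the last holds). Time passes only in rows, so rows that repeat a pose let the fingers close. It gives the time, the measured TCP pose, the force, the opening and the grip force at its end, in the units of the state.
- ctrl.sense(): the state, without advancing time (a new reading comes with each control period).
- ctrl.capture(name): name is "side" or "top" or "wrist"; returns (picture, depth): 384x512x3 uint8, red, green, blue; 384x512 float32, mm along the optical axis (not along the pixel's ray), 0 where there is no reading.
- ctrl.calibration(name): a dict with "fx", "fy", "cx", "cy" (pixels), "view" (4x4, takes a point from world to camera coordinates); the wrist camera has in their place "mount" (4x4, takes a point from camera to tool coordinates, whose origin is the TCP and whose axes are the flange's). Camera axes: x right, y down, z forward; pixel columns grow to the right and rows downward; lengths in mm; the calibration is good to about 2 mm. A picture is of the moment at which its call begins: read the wrist's pose just before it. calibration takes no time and is no camera call.
- ctrl.finish_job(): hands the job in; it is judged then, once.
Trained networks look in the newest picture that a camera, given by its name, has taken for a name from the list of things; names that differ only in an ending like _2 or _b are one class to them, and where a whole thing is asked for, a point or a joint stands for the part that bears it (a point fixed in the world has none). Each returns a list of dicts, best first, with "conf" (0 to 1); they miss things now and then, are a little off and sometimes report something else, mostly with a low value. They report only what shows in the picture. A call takes as long as a camera call. They do not tell look-alikes from the thing itself.
- ctrl.search_frame(camera, query): "box" ([left, top, right, bottom] in pixels, round what is visible of it).
- ctrl.place_of(camera, query): "uv" ([column, row] in pixels: a listed point, or the origin of a listed thing).
The state is a dict: "time_s": time; "joints": joint angles; "dq": joint speeds; "tau": joint torques, N m; "eef_pos": TCP position; "ee_rot": TCP orientation; "force": force on the tool from outside, world axes, zero at the start; "wrist_torque": the same for the moment, N m; "grip_width": opening from 0.0 (shut) to 1.0 (fully open); "grip_force": force on a finger pad.
Only numpy, scipy, OpenCV 4.12 (cv2) and the standard library are available. Lean on these libraries where they do the work, as an engineer would, in place of code of your own. Each camera call takes 0.05 s, during which the arm holds its last target. There are 200 camera calls.

## Working session

There is one attempt and no reset: what is moved stays moved. The work goes in short steps, Python scripts to look and compute and a tool call to move; the robot and the scene stay as the last step left them, time stands still between calls to the robot, and variables do not carry over. Pictures are saved under pics/ and viewed, at most 14 in all, crops included, and the job is handed in when it is done.

Besides the shell and the picture viewer there is one more tool, called after ">>>" by a JSON object that holds its "api" and its "payload", one argument or row to a line. send_rows: Moves the arm, as the interface text tells. Its arguments: {"type":"object","properties":{"targets":{"type":"array"},"grip":{"type":"number"},"squeeze":{"type":"number"}},"required":["targets"]}

```bash
ls; mkdir -p pics
cat > h.py <<'E'
import numpy as np, cv2
from rig import ctrl
def save(n,im): cv2.imwrite('pics/'+n+'.png',im[:,:,::-1])
def cloud(cam,dep):
    c=ctrl.calibration(cam); v,u=np.mgrid[0:dep.shape[0],0:dep.shape[1]]
    P=np.stack([(u-c['cx'])/c['fx']*dep,(v-c['cy'])/c['fy']*dep,dep,np.ones_like(dep)],-1)
    return P@np.linalg.inv(np.array(c['view'])).T[:,:3]
E
python3 - <<'E'
from h import *
for n in('top','side'):
    im,d=ctrl.capture(n); save(n+'0',im); np.save(n+'0.npy',d); np.save(n+'0i.npy',im)
    for q in ['blue1','orange1','arbor_slim','arbor_wide','gauge','gauge_tip','glue_jar','tape_roll','screwdriver']:
        print(n,q,[(np.round(r['uv']).tolist(),round(r['conf'],2)) for r in ctrl.place_of(n,q)][:5])
    c=ctrl.calibration(n); print({k:np.round(np.array(v),3).tolist() for k,v in c.items()})
print(ctrl.sense())
E
```

```text
pics
top blue1 [([159.0, 157.0], 0.97), ([150.0, 204.0], 0.81), ([333.0, 207.0], 0.7)]
top orange1 [([152.0, 249.0], 0.95), ([233.0, 176.0], 0.81), ([370.0, 204.0], 0.79), ([148.0, 206.0], 0.72), ([190.0, 213.0], 0.56)]
top arbor_slim [([294.0, 142.0], 0.84), ([230.0, 207.0], 0.63)]
top arbor_wide [([223.0, 134.0], 0.73)]
top gauge [([262.0, 207.0], 0.64), ([194.0, 212.0], 0.63), ([364.0, 157.0], 0.47)]
top gauge_tip [([227.0, 205.0], 0.55)]
top glue_jar [([364.0, 157.0], 0.76), ([192.0, 210.0], 0.28)]
top tape_roll [([254.0, 97.0], 0.82)]
top screwdriver []
{'fx': 453.932, 'fy': 453.932, 'cx': 255.324, 'cy': 183.075, 'view': [[-0.008, -1.0, 0.02, 22.098], [-0.995, 0.007, -0.097, 508.186], [0.097, -0.021, -0.995, 1403.254], [0.0, 0.0, 0.0, 1.0]]}
side blue1 [([174.0, 264.0], 0.89), ([302.0, 173.0], 0.62)]
side orange1 [([310.0, 158.0], 0.87), ([273.0, 308.0], 0.82), ([324.0, 307.0], 0.79), ([248.0, 258.0], 0.73), ([305.0, 264.0], 0.65)]
side arbor_slim [([232.0, 175.0], 0.87)]
side arbor_wide [([193.0, 207.0], 0.81)]
side gauge [([280.0, 208.0], 0.93), ([274.0, 148.0], 0.53)]
side ga
[... 392 characters left out ...]
oints': array([-1.37841240e+00,  3.12899693e-01,  1.49769532e+00, -4.75173561e-06,
        1.33100654e+00, -2.23393515e-01]), 'dq': array([-2.16214342e-03,  1.03754300e-03, -1.05121497e-04, -5.61194383e-05,
        1.14902337e-03,  7.97446611e-04]), 'tau': array([-1.03699083e-03, -4.12167013e+01, -2.59895897e+01, -2.28710542e-04,
        5.21423353e-04,  1.42221049e-05]), 'eef_pos': array([ 212.04016472, -480.28114515,  231.29609546]), 'ee_rot': array([-4.48468588e-06,  9.78468735e-01,  2.06395095e-01, -2.23862452e-06]), 'force': array([-0.45127548, -1.00711088,  0.66536221]), 'wrist_torque': array([-0.04249104,  0.02244874,  0.01401405]), 'grip_force': 0.0, 'grip_width': 0.9990083634416412}
```

Run:
```python
from h import *
a=np.load('top0i.npy');b=np.load('side0i.npy')
save('both',cv2.resize(a[70:290,110:430],(800,550),interpolation=cv2.INTER_CUBIC))
save('side0c',cv2.resize(b[100:350,70:420],(800,571),interpolation=cv2.INTER_CUBIC))
```

```text
(no output)
```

View pics/both.png

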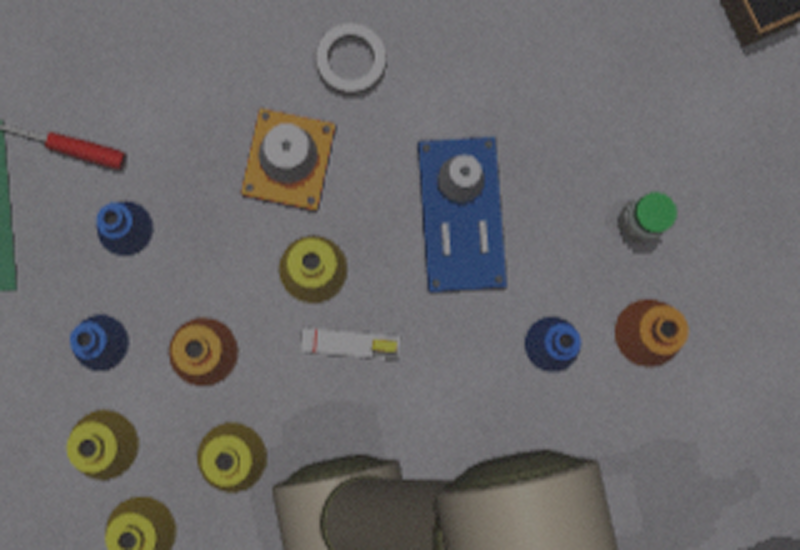

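View pics/side0c.png

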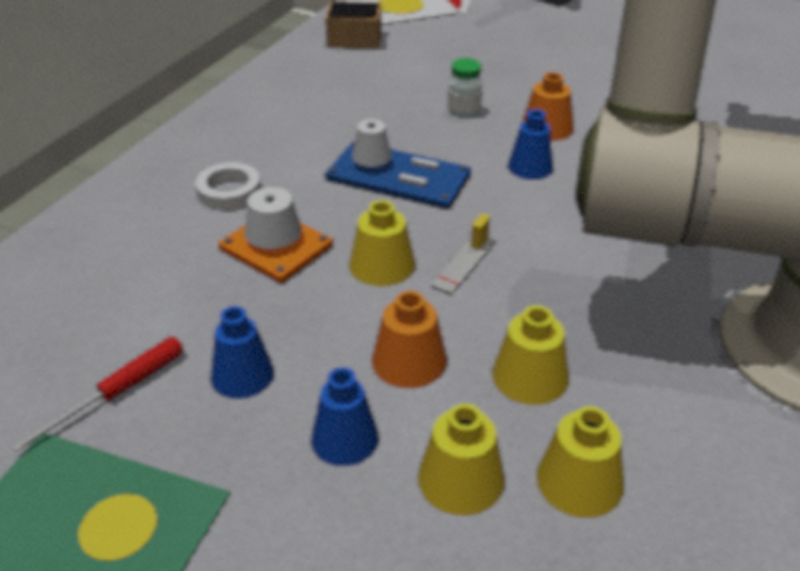

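Five real sleeves: three blue (crop px 123,228 / 99,342 / 553,344) and two orange (203,350 / 651,332). The yellow ones are look-alikes. The gauge is at about (350,345), with its tip to the left (+y). Next I'll measure positions by casting rays at known heights.

```bash
cat >> h.py <<'E'
def pose():
    from scipy.spatial.transform import Rotation as R
    s=ctrl.sense(); q=s['ee_rot']; T=np.eye(4); T[:3,:3]=R.from_quat([q[1],q[2],q[3],q[0]]).as_matrix(); T[:3,3]=s['eef_pos']; return T
def ray(cam,u,v,z,T=None):
    c=ctrl.calibration(cam)
    M=np.linalg.inv(np.array(c['view'])) if cam!='wrist' else T@np.array(c['mount'])
    d=M[:3,:3]@[(u-c['cx'])/c['fx'],(v-c['cy'])/c['fy'],1]; o=M[:3,3]
    return o+d*(z-o[2])/d[2]
E
python3 - <<'E'
from h import *
im=np.load('top0i.npy'); P=cloud('top',np.load('top0.npy'))
hsv=cv2.cvtColor(im,cv2.COLOR_RGB2HSV)
f=lambda x,y:(110+x*.4,70+y*.4)
for n,x,y in [('bA',115,222),('bB',92,341),('bC',560,343),('oA',198,350),('oB',662,330)]:
    u,v=f(x,y); h0=(5,20) if n[0]=='o' else (100,130)
    m=((hsv[...,0]>=h0[0])&(hsv[...,0]<=h0[1])&(hsv[...,1]>120)).astype(np.uint8)
    k,l,st,ce=cv2.connectedComponentsWithStats(m)
    i=l[int(round(v)),int(round(u))]
    if i==0: i=np.argmin(np.hypot(*(ce-[u,v]).T)[1:])+1
    Q=P[(l==i)]; hi=Q[Q[:,2]>82]; 
    print(n,st[i],'stub',hi[:,:2].mean(0).round(1),(hi.max(0)/2+hi.min(0)/2)[:2].round(1),len(hi),hi[:,2].max().round(1),'xy range',((Q.min(0)+Q.max(0))/2).round(1))
# plates & cones
for n,x,y,z,h in [('slim',463,170,79,(100,130)),('wide',286,145,79,(5,25))]:
    u,v=f(x,y); print(n,'ray',ray('top',u,v,z).round(1))
    w=P[int(v)-14:int(v)+15,int(u)-14:int(u)+15].reshape(-1,3); w=w[(w[:,2]>72)&(w[:,2]<90)]; print(' top pts',w.mean(0).round(1),((w.max(0)+w.min(0))/2).round(1),len(w))
    m=((hsv[...,0]>=h[0])&(hsv[...,0]<=h[1])&(hsv[...,1]>90)&(abs(P[...,2]-15)<6)).astype(np.uint8)
    vv,uu=np.nonzero(m); ok=np.hypot(uu-u,vv-v)<60; 
    q=np.array([ray('top',a,b,15)[:2] for a,b in zip(uu[ok],vv[ok])],np.float32); print(' plate',cv2.minAreaRect(q))
m=(P[...,2]>3)&(P[...,2]<60)
u0,v0=f(350,345); vv,uu=np.nonzero(m); ok=(abs(uu-u0)<24)&(abs(vv-v0)<12)
q=P[vv[ok],uu[ok]]; print('gauge',cv2.minAreaRect(q[q[:,2]<12][:,:2].astype(np.float32)),'tab',q[q[:,2]>30].mean(0),len(q))
for x,y,z in [(303,341,6),(398,346,6),(384,347,46)]: print(ray('top',*f(x,y),z).round(1))
print('jar',ray('top',*f(655,214),85).round(1))
E
```

```text
bA [149 151  14  15 135] stub [582.1 323.4] [582.4 323.3] 44 96.0 xy range [586.  323.7  61.2]
bB [138 197  15  17 149] stub [434.  346.1] [408.8 207. ] 44 1445.2 xy range [418.7 211.2 731.7]
bC [324 199  18  15 158] stub [ 427.9 -210.5] [406.6 -93.4] 47 1445.2 xy range [412.5 -96.9 741.4]
oA [178 198  26  26 409] stub [424.1 221.7] [422.9 222.6] 51 97.7 xy range [424.4 222.3  52.8]
oB [356 190  29  26 490] stub [ 442.5 -339.7] [ 413.8 -156.9] 59 1445.2 xy range [ 427.8 -163.3  722.9]
slim ray [ 640.8 -103.8   79. ]
 top pts [ 638.8 -105.    78.3] [ 638.7 -105.2   79.3] 141
 plate ((597.6942749023438, -107.22569274902344), (193.30699157714844, 99.05843353271484), 3.2123618125915527)
wide ray [672.8 112.5  79. ]
 top pts [670.7 113.2  78.3] [670.8 113.9  79.8] 270
 plate ((618.0333862304688, 109.97157287597656), (234.23841857910156, 120.76923370361328), 3.9029738903045654)
gauge ((431.08935546875, 35.338462829589844), (146.0225372314453, 69.87777709960938), 89.53070831298828) tab [428.5353304   -5.15627778  45.17899157] 387
[436.4  94.9   6. ]
[429.2 -25.4   6. ]
[426.4  -6.1  46. ]
jar [ 584.2 -336.5   85. ]
```

>>> {"api": "send_rows", "payload": {
  "targets": [
    {"offset":[4,4,0],"spin":0},
    {"offset":[8,9,0],"spin":0},
    {"offset":[11,13,0],"spin":0},
    {"offset":[14,17,0],"spin":0},
    {"offset":[16,20.5,0],"spin":0},
    {"offset":[18.5,23.5,0],"spin":0},
    {"offset":[21,26,-1],"spin":0},
    {"offset":[21.6,27.0,-2],"spin":0}
  ],
  "grip": 0.8,
  "squeeze": 25
}}

```text
time_s: 1.67
eef_pos: [420.5, -220.4, 216.5]
ee_rot: [0.001, 0.978, 0.206, 0.001]
force: [0.6, -1.1, 1.0]
grip_width: 0.803
grip_force: 0.0
```

```bash
cat >> h.py <<'E'
def wlook(name=None):
    s=ctrl.sense(); T=pose(); im,d=ctrl.capture('wrist'); c=ctrl.calibration('wrist')
    v,u=np.mgrid[0:d.shape[0],0:d.shape[1]]
    P=np.stack([(u-c['cx'])/c['fx']*d,(v-c['cy'])/c['fy']*d,d,np.ones_like(d)],-1)@(T@np.array(c['mount'])).T[:,:3]
    P[d==0]=np.nan
    if name: save(name,im)
    print('t',round(s['time_s'],2),'tcp',T[:3,3].round(1),'xdir',np.arctan2(T[1,0],T[0,0]).round(3),'F',s['force'].round(1),'w',round(s['grip_width'],3))
    return im,d,P,T
def centre(im,P,T,kind,x,y,zt,r=25,tol=6):
    """midpoint/circle fit of points at height zt near x,y"""
    m=(abs(P[...,2]-zt)<tol)&(np.hypot(P[...,0]-x,P[...,1]-y)<r)
    if m.sum()<8: print('few',m.sum()); return
    cnt=np.argwhere(m)[:,::-1].astype(np.float32)
    (u,v),rad=cv2.minEnclosingCircle(cnt)
    q=P[m]; print('n',m.sum(),'z',np.median(q[:,2]).round(1),'mean',q[:,:2].mean(0).round(1),'circ',ray('wrist',u,v,zt,T)[:2].round(1))
E
python3 - <<'E'
from h import *
im,d,P,T=wlook('w1'); print(np.round(ctrl.calibration('wrist')['mount'],2).tolist())
centre(im,P,T,0,428,-210,92)
E
```

```text
t 1.67 tcp [ 420.5 -220.4  216.5] xdir 0.416 F [ 0.6 -1.1  1. ] w 0.803
[[0.0, -0.95, -0.31, 78.96], [1.0, 0.0, -0.0, -0.21], [0.0, -0.31, 0.95, -143.27], [0.0, 0.0, 0.0, 1.0]]
n 541 z 92.5 mean [ 430.1 -221.2] circ [ 430.3 -221.2]
```

View pics/w1.png

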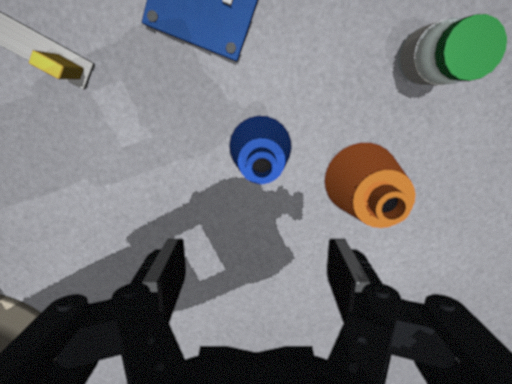

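The wrist view shows blue C's stub at (262,166) and the orange one beside it at (391,206). The arm was still settling, so I'll look again.

Run:
```python
from h import *
ctrl.capture('wrist')
for k in range(2):
    im,d,P,T=wlook()
    centre(im,P,T,0,428,-212,92)
    centre(im,P,T,0,442,-339,92)
    # skirt top disc z=70 check
    centre(im,P,T,0,428,-212,70,30,3)
```

```text
t 1.77 tcp [ 420.8 -217.4  214.2] xdir 0.422 F [-0.3 -1.3  0.3] w 0.804
n 561 z 92.5 mean [ 430.1 -221.4] circ [ 430.3 -221.3]
n 725 z 92.3 mean [ 443.6 -344.8] circ [ 444.  -344.2]
n 810 z 70.6 mean [ 435.  -217.1] circ [ 430.5 -220.9]
t 1.82 tcp [ 419.9 -219.7  214.8] xdir 0.42 F [ 0.1 -0.2 -0. ] w 0.798
n 563 z 92.6 mean [ 430.2 -221.4] circ [ 430.3 -221.3]
n 725 z 92.3 mean [ 443.7 -344.8] circ [ 443.6 -344.5]
n 820 z 70.7 mean [ 435.  -217.5] circ [ 430.7 -221. ]
```

>>> {"api": "send_rows", "payload": {
  "targets": [
    {"offset":[1,-0.3,-4],"spin":0},
    {"offset":[1,-0.3,-8],"spin":0},
    {"offset":[1,-0.3,-9],"spin":0},
    {"offset":[1,-0.3,-9],"spin":0},
    {"offset":[1,-0.3,-9],"spin":0},
    {"offset":[1,-0.3,-9],"spin":0}
  ]
}}

```text
time_s: 2.37
eef_pos: [429.6, -226.1, 127.6]
ee_rot: [0.001, 0.979, 0.206, 0.001]
force: [-0.9, 0.3, -0.1]
grip_width: 0.798
grip_force: 0.0
```

Run:
```python
from h import *
for k in range(2):
    im,d,P,T=wlook()
    centre(im,P,T,0,430,-221,92)
    centre(im,P,T,0,443,-344,92)
```

```text
t 2.37 tcp [ 429.6 -226.1  127.6] xdir 0.415 F [-0.9  0.3 -0.1] w 0.798
n 1189 z 92.4 mean [ 430.6 -221.3] circ [ 430.9 -221.2]
n 1519 z 92.2 mean [ 444.1 -344.5] circ [ 444.  -344.2]
t 2.42 tcp [ 429.6 -225.9  127.5] xdir 0.415 F [ 0.5 -0.8 -0.1] w 0.803
n 1169 z 92.4 mean [ 430.7 -221.3] circ [ 431.  -221.1]
n 1516 z 92.2 mean [ 444.1 -344.5] circ [ 445.1 -343.3]
```

>>> {"api": "send_rows", "payload": {
  "targets": [
    {"offset":[0.1,0.5,-2.5],"spin":0},
    {"offset":[0.1,0.5,-4.5],"spin":0},
    {"offset":[0.1,0.5,-5.5],"spin":0},
    {"offset":[0.1,0.5,-5.5],"spin":0},
    {"offset":[0.1,0.5,-5.5],"spin":0}
  ]
}}

```text
time_s: 2.88
eef_pos: [430.3, -220.2, 71.2]
ee_rot: [0.0, 0.978, 0.206, 0.0]
force: [0.0, -0.6, 0.9]
grip_width: 0.804
grip_force: 0.0
```

>>> {"api": "send_rows", "payload": {
  "targets": [
    {"offset":[0,0,0],"spin":0},
    {"offset":[0,0,0],"spin":0},
    {"offset":[0,0,0],"spin":0},
    {"offset":[0,0,0],"spin":0},
    {"offset":[0,0,0],"spin":0},
    {"offset":[0,0,0],"spin":0},
    {"offset":[0,0,0],"spin":0},
    {"offset":[0,0,0],"spin":0}
  ],
  "grip": 0.1,
  "squeeze": 30
}}

```text
time_s: 3.55
eef_pos: [430.4, -220.1, 70.9]
ee_rot: [0.001, 0.978, 0.206, 0.0]
force: [0.7, 0.0, 6.0]
grip_width: 0.319
grip_force: 30.5
```

Run:
```python
from h import *
im,d,P,T=wlook('w2'); s=ctrl.sense(); print(s['grip_force'],s['wrist_torque'])
```

```text
t 3.55 tcp [ 430.4 -220.1   70.9] xdir 0.416 F [0.7 0.  6. ] w 0.319
30.48044979572296 [0.08001474 0.05003554 0.00748081]
```

View pics/w2.png

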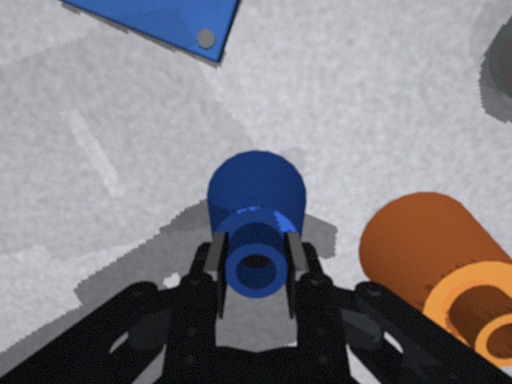

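>>> {"api": "send_rows", "payload": {
  "targets": [
    {"offset":[0,0,1],"spin":0},
    {"offset":[0,0,4],"spin":0},
    {"offset":[0,0,8],"spin":0},
    {"offset":[2,1,12],"spin":0},
    {"offset":[5,2.5,13],"spin":0},
    {"offset":[8,4,13],"spin":0},
    {"offset":[11,5.5,13],"spin":0},
    {"offset":[14,7,13],"spin":0}
  ]
}}

```text
time_s: 4.27
eef_pos: [571.1, -148.7, 201.0]
ee_rot: [0.0, 0.978, 0.206, 0.0]
force: [0.6, -1.1, -1.4]
grip_width: 0.318
grip_force: 30.1
```

>>> {"api": "send_rows", "payload": {
  "targets": [
    {"offset":[0,0,0],"spin":0},
    {"offset":[0,0,0],"spin":0},
    {"offset":[0,0,0],"spin":0}
  ]
}}

```text
time_s: 4.52
eef_pos: [569.4, -149.8, 200.3]
ee_rot: [-0.0, 0.978, 0.206, -0.0]
force: [-0.6, 0.4, -1.1]
grip_width: 0.315
grip_force: 30.1
```

Run:
```python
from h import *
im,d,P,T=wlook('w3'); s=ctrl.sense(); print(s['grip_force'],s['wrist_torque'])
centre(im,P,T,0,639,-105,79,r=30)
m=(abs(P[...,2]-79)<3)&(np.hypot(P[...,0]-639,P[...,1]+105)<30); print(P[m].min(0),P[m].max(0))
# local slim frame check: rails
m=(abs(P[...,2]-23)<2.5)&(P[...,0]<640); k,l,st,ce=cv2.connectedComponentsWithStats(m.astype(np.uint8))
for i in range(1,k):
    if st[i,4]>80: print(st[i],cv2.minAreaRect(P[l==i][:,:2].astype(np.float32)))
```

```text
t 4.52 tcp [ 569.4 -149.8  200.3] xdir 0.416 F [-0.6  0.4 -1.1] w 0.315
30.05774974822998 [-0.03230282 -0.00192582 -0.06153633]
n 2238 z 79.9 mean [ 639.8 -105.5] circ [ 639.7 -105. ]
[ 619.30550525 -125.49175661   76.00439116] [659.55049934 -85.29221087  81.98230492]
[ 15  62  50  83 343] ((539.1433715820312, 63.06273651123047), (78.49398803710938, 35.21229553222656), 28.710994720458984)
[187 122  19  40 329] ((563.1763916015625, -85.70927429199219), (40.02849197387695, 8.083877563476562), 3.3981502056121826)
[239 139  12  14  99] ((578.69189453125, -132.79501342773438), (14.185410499572754, 8.00137996673584), 3.8160834312438965)
[393 191  39  41 125] ((589.400634765625, -319.0837097167969), (19.772411346435547, 53.778526306152344), 80.18656921386719)
[ 74 213  26  22  86] ((433.42962646484375, -7.932792663574219), (30.808975219726562, 9.955541610717773), 66.32586669921875)
```

View pics/w3.png

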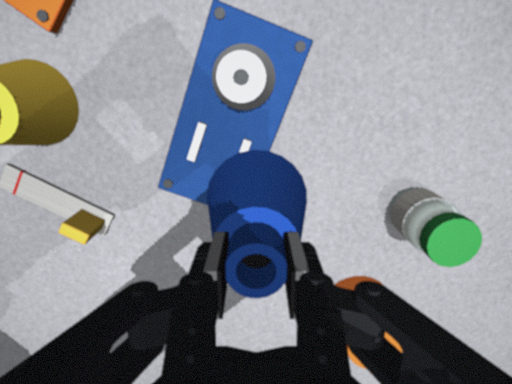

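The cone axis is at (639.6, −105.2) and the plate yaw is about 3.4°. Blue C is held straight. The cone shows at pixel (241,77).

>>> {"api": "send_rows", "payload": {
  "targets": [
    {"offset":[3,2,0],"spin":0},
    {"offset":[6,4,0],"spin":0},
    {"offset":[7,4.5,0],"spin":0},
    {"offset":[7,4.5,-2],"spin":0},
    {"offset":[7,4.5,-5],"spin":0},
    {"offset":[7,4.5,-8],"spin":0},
    {"offset":[7,4.5,-9],"spin":0},
    {"offset":[7,4.5,-9],"spin":0}
  ]
}}

```text
time_s: 5.23
eef_pos: [638.9, -105.4, 108.6]
ee_rot: [-0.001, 0.979, 0.206, -0.001]
force: [-0.2, 0.6, -0.5]
grip_width: 0.314
grip_force: 30.1
```

>>> {"api": "send_rows", "payload": {
  "targets": [
    {"offset":[0,0,-0.4],"spin":0},
    {"offset":[0,0,-0.8],"spin":0},
    {"offset":[0,0,-1],"spin":0},
    {"offset":[0,0,-1],"spin":0},
    {"offset":[0,0,-1],"spin":0}
  ]
}}

```text
time_s: 5.65
eef_pos: [640.2, -104.9, 101.0]
ee_rot: [0.0, 0.978, 0.206, 0.0]
force: [-0.3, 0.3, -0.9]
grip_width: 0.314
grip_force: 30.1
```

>>> {"api": "send_rows", "payload": {
  "targets": [
    {"offset":[0,0,-0.1],"spin":0},
    {"offset":[0,0,-0.2],"spin":0},
    {"offset":[0,0,-0.2],"spin":0},
    {"offset":[0,0,-0.2],"spin":0}
  ]
}}

```text
time_s: 5.98
eef_pos: [640.5, -105.1, 99.0]
ee_rot: [0.0, 0.978, 0.206, 0.001]
force: [2.2, -2.7, 2.1]
grip_width: 0.314
grip_force: 30.3
```

>>> {"api": "send_rows", "payload": {
  "targets": [
    {"offset":[0,0,0],"spin":0},
    {"offset":[0,0,0],"spin":0},
    {"offset":[0,0,0],"spin":0},
    {"offset":[0,0,0],"spin":0},
    {"offset":[0,0,0],"spin":0},
    {"offset":[0,0,0],"spin":0}
  ],
  "grip": 0.7
}}

```text
time_s: 6.48
eef_pos: [639.9, -104.7, 98.2]
ee_rot: [-0.0, 0.978, 0.206, -0.0]
force: [0.7, 0.1, 0.1]
grip_width: 0.699
grip_force: 0.0
```

>>> {"api": "send_rows", "payload": {
  "targets": [
    {"offset":[0,0,4],"spin":0},
    {"offset":[0,0,8],"spin":0},
    {"offset":[-4,-4,9],"spin":0},
    {"offset":[-6,-7,9],"spin":0},
    {"offset":[-9,-10,9],"spin":0},
    {"offset":[-12,-13,9],"spin":0},
    {"offset":[-13,-15,9],"spin":0},
    {"offset":[-13,-15,9],"spin":0}
  ]
}}

```text
time_s: 7.15
eef_pos: [507.1, -259.1, 188.6]
ee_rot: [0.001, 0.979, 0.204, -0.0]
force: [0.0, -0.2, -1.1]
grip_width: 0.699
grip_force: 0.0
```

Run:
```python
from h import *
ctrl.capture('wrist')
im,d,P,T=wlook('w4')
for x,y,z in [(640,-105,119),(640,-105,97),(444,-344.5,92)]: centre(im,P,T,0,x,y,z,r=30,tol=4)
```

```text
t 7.2 tcp [ 508.5 -257.   188.6] xdir 0.412 F [-0.3  0.3  0.5] w 0.701
few 0
few 0
n 369 z 92.5 mean [ 439.5 -339.6] circ [ 443.7 -344.1]
```

>>> {"api": "send_rows", "payload": {
  "targets": [
    {"offset":[-3,-3,0],"spin":0},
    {"offset":[-5,-6,-1],"spin":0},
    {"offset":[-6,-8,-4],"spin":0},
    {"offset":[-6.4,-8.7,-7],"spin":0},
    {"offset":[-6.4,-8.7,-7],"spin":0},
    {"offset":[-6.4,-8.7,-7],"spin":0},
    {"offset":[-6.4,-8.7,-7],"spin":0}
  ],
  "grip": 0.8
}}

```text
time_s: 7.83
eef_pos: [447.4, -341.2, 120.0]
ee_rot: [0.001, 0.978, 0.207, 0.001]
force: [0.5, -1.3, 0.7]
grip_width: 0.795
grip_force: 0.0
```

Run:
```python
from h import *
for k in range(2):
    im,d,P,T=wlook(); centre(im,P,T,0,444,-344.5,92,r=30,tol=4)
im,d=ctrl.capture('top'); save('t2',im); P=cloud('top',d)
m=(np.hypot(P[...,0]-640,P[...,1]+105)<30)&(P[...,2]>110)&(P[...,2]<135); print('stub on slim',P[m].mean(0),P[m].max(0),m.sum())
```

```text
t 7.83 tcp [ 447.4 -341.2  120. ] xdir 0.417 F [ 0.5 -1.3  0.7] w 0.795
n 1378 z 92.5 mean [ 444.  -345.6] circ [ 444.1 -345.5]
t 7.88 tcp [ 447.5 -341.4  120.3] xdir 0.418 F [ 0.1 -0.2 -0. ] w 0.798
n 1382 z 92.5 mean [ 444.  -345.5] circ [ 444.2 -345.6]
stub on slim [ 639.30859303 -105.20179877  118.4643768 ] [651.76832985 -92.93479473 123.93267099] 47
```

>>> {"api": "send_rows", "payload": {
  "targets": [
    {"offset":[-0.3,-0.4,-2],"spin":0},
    {"offset":[-0.3,-0.4,-4],"spin":0},
    {"offset":[-0.3,-0.4,-4.7],"spin":0},
    {"offset":[-0.3,-0.4,-4.7],"spin":0},
    {"offset":[-0.3,-0.4,-4.7],"spin":0}
  ]
}}

```text
time_s: 8.4
eef_pos: [443.5, -345.9, 72.3]
ee_rot: [0.0, 0.978, 0.207, 0.0]
force: [-0.0, -0.6, 0.1]
grip_width: 0.798
grip_force: 0.0
```

>>> {"api": "send_rows", "payload": {
  "targets": [
    {"offset":[0,0,0],"spin":0},
    {"offset":[0,0,0],"spin":0},
    {"offset":[0,0,0],"spin":0},
    {"offset":[0,0,0],"spin":0},
    {"offset":[0,0,0],"spin":0},
    {"offset":[0,0,0],"spin":0},
    {"offset":[0,0,0],"spin":0},
    {"offset":[0,0,0],"spin":0}
  ],
  "grip": 0.1
}}

```text
time_s: 9.07
eef_pos: [443.3, -346.1, 72.2]
ee_rot: [0.001, 0.978, 0.206, 0.0]
force: [0.2, 1.2, 5.8]
grip_width: 0.357
grip_force: 30.4
```

>>> {"api": "send_rows", "payload": {
  "targets": [
    {"offset":[0,0,1],"spin":0},
    {"offset":[0,0,5],"spin":0},
    {"offset":[0,0,9],"spin":0},
    {"offset":[0,0,13],"spin":0},
    {"offset":[0,0,17],"spin":0},
    {"offset":[2,2,20],"spin":0},
    {"offset":[4,5,20],"spin":0},
    {"offset":[6,8,20],"spin":0}
  ]
}}

```text
time_s: 9.73
eef_pos: [503.6, -265.4, 273.8]
ee_rot: [0.001, 0.979, 0.206, 0.001]
force: [0.9, -0.3, -2.1]
grip_width: 0.357
grip_force: 30.3
```

>>> {"api": "send_rows", "payload": {
  "targets": [
    {"offset":[1,4,0],"spin":0},
    {"offset":[2.2,8,0],"spin":0},
    {"offset":[3.4,12,0],"spin":0},
    {"offset":[4.5,16,0],"spin":0},
    {"offset":[5.6,20,0],"spin":0},
    {"offset":[6.8,24,0],"spin":0},
    {"offset":[7.9,28,0],"spin":0},
    {"offset":[9,32,-1],"spin":0}
  ]
}}

```text
time_s: 10.4
eef_pos: [593.2, 55.5, 263.7]
ee_rot: [0.0, 0.978, 0.206, 0.002]
force: [0.9, -0.9, -1.1]
grip_width: 0.358
grip_force: 30.2
```

>>> {"api": "send_rows", "payload": {
  "targets": [
    {"offset":[0.7,1.8,-3],"spin":0},
    {"offset":[0.7,1.8,-6],"spin":0},
    {"offset":[0.7,1.8,-6],"spin":0},
    {"offset":[0.7,1.8,-6],"spin":0}
  ]
}}

```text
time_s: 10.73
eef_pos: [599.2, 71.1, 201.4]
ee_rot: [-0.0, 0.978, 0.206, -0.001]
force: [0.4, 0.1, 0.1]
grip_width: 0.36
grip_force: 30.2
```

Run:
```python
from h import *
for k in range(2):
    im,d,P,T=wlook('w5'+str(k)); centre(im,P,T,0,671,113,79,r=36,tol=4)
    for r,z in [(36,40)]:
        m=(P[...,2]>76)&(P[...,2]<83)&(np.hypot(P[...,0]-671,P[...,1]-113)<36); print(P[m].min(0),P[m].max(0))
```

```text
t 10.73 tcp [599.2  71.1 201.4] xdir 0.416 F [0.4 0.1 0.1] w 0.36
n 4135 z 79.8 mean [672.4 113.9] circ [672.7 113.9]
[643.77728174  85.68299376  76.0339191 ] [699.72209542 141.70401003  82.99697286]
t 10.78 tcp [600.   70.7 203.2] xdir 0.415 F [ 0.2 -1.1  0.3] w 0.367
n 4060 z 79.8 mean [672.4 113.9] circ [672.5 114.2]
[643.87486751  85.70020247  76.02481503] [699.85502462 141.79862267  82.97511906]
```

>>> {"api": "send_rows", "payload": {
  "targets": [
    {"offset":[3,2,0],"spin":0},
    {"offset":[6,4,0],"spin":0},
    {"offset":[7.2,4.3,0],"spin":0},
    {"offset":[7.2,4.3,-2],"spin":0},
    {"offset":[7.2,4.3,-5],"spin":0},
    {"offset":[7.2,4.3,-8],"spin":0},
    {"offset":[7.2,4.3,-9],"spin":0},
    {"offset":[7.2,4.3,-9],"spin":0}
  ]
}}

```text
time_s: 11.5
eef_pos: [671.2, 113.5, 110.7]
ee_rot: [-0.0, 0.979, 0.206, -0.001]
force: [1.1, 0.6, -0.9]
grip_width: 0.362
grip_force: 30.3
```

>>> {"api": "send_rows", "payload": {
  "targets": [
    {"offset":[0,0,-0.4],"spin":0},
    {"offset":[0,0,-0.8],"spin":0},
    {"offset":[0,0,-0.8],"spin":0},
    {"offset":[0,0,-0.8],"spin":0},
    {"offset":[0,0,-0.8],"spin":0}
  ]
}}

```text
time_s: 11.92
eef_pos: [672.1, 114.2, 104.6]
ee_rot: [0.0, 0.978, 0.206, 0.001]
force: [0.3, -0.1, -1.4]
grip_width: 0.362
grip_force: 30.3
```

>>> {"api": "send_rows", "payload": {
  "targets": [
    {"offset":[0,0,-0.2],"spin":0},
    {"offset":[0,0,-0.4],"spin":0},
    {"offset":[0,0,-0.4],"spin":0},
    {"offset":[0,0,-0.4],"spin":0}
  ]
}}

```text
time_s: 12.25
eef_pos: [672.1, 113.7, 100.1]
ee_rot: [0.001, 0.978, 0.206, 0.0]
force: [-0.5, -3.3, 2.2]
grip_width: 0.359
grip_force: 30.6
```

>>> {"api": "send_rows", "payload": {
  "targets": [
    {"offset":[0,0,0],"spin":0},
    {"offset":[0,0,0],"spin":0},
    {"offset":[0,0,0],"spin":0},
    {"offset":[0,0,0],"spin":0},
    {"offset":[0,0,0],"spin":0},
    {"offset":[0,0,0],"spin":0}
  ],
  "grip": 0.75
}}

```text
time_s: 12.75
eef_pos: [671.7, 114.4, 99.4]
ee_rot: [-0.0, 0.978, 0.206, -0.0]
force: [-0.0, 0.4, 0.5]
grip_width: 0.751
grip_force: 0.0
```

>>> {"api": "send_rows", "payload": {
  "targets": [
    {"offset":[0,0,4],"spin":0},
    {"offset":[0,0,8],"spin":0},
    {"offset":[-4,1,9],"spin":0},
    {"offset":[-8,2,9],"spin":0},
    {"offset":[-12,3,9],"spin":0},
    {"offset":[-16,4,9],"spin":0},
    {"offset":[-20,5,9],"spin":0},
    {"offset":[-23,7,9],"spin":0}
  ]
}}

```text
time_s: 13.42
eef_pos: [438.9, 183.9, 189.6]
ee_rot: [0.0, 0.979, 0.206, -0.0]
force: [0.6, 0.4, 0.1]
grip_width: 0.75
grip_force: 0.0
```

Run:
```python
from h import *
for k in range(2):
    ctrl.capture('wrist'); im,d,P,T=wlook('w6'+str(k))
    for x,y,z in [(424,222,92),(434,351,92),(427,-5,46)]: centre(im,P,T,0,x,y,z,r=26,tol=5)
im,d=ctrl.capture('top'); save('t3',im); P=cloud('top',d); P[d==0]=np.nan
for x,y,z in [(640,-105,119),(672,114,119),(434,348,92),(424,222,92),(582,323,92)]:
    m=(np.hypot(P[...,0]-x,P[...,1]-y)<28)&(abs(P[...,2]-z)<8); print(P[m].mean(0).round(1),m.sum())
```

```text
t 13.47 tcp [435.1 187.2 189.8] xdir 0.418 F [-0.4  5.1  0.4] w 0.751
n 781 z 92.5 mean [424.3 223.2] circ [424.5 223.2]
n 996 z 92.3 mean [436.9 352.9] circ [437.3 352.7]
n 411 z 46.5 mean [428.8  -3.2] circ [428.7  -3.4]
t 13.57 tcp [440.4 185.2 190.3] xdir 0.418 F [ 0.5 -0.6 -0.7] w 0.749
n 780 z 92.5 mean [424.3 223.1] circ [424.5 223.3]
n 981 z 92.4 mean [436.8 352.9] circ [437.4 352.5]
n 406 z 46.6 mean [428.8  -3.2] circ [428.8  -3.1]
[ 639.2 -104.8  119. ] 49
[671.5 113.4 118.5] 54
[436.  352.4  91.2] 46
[nan nan nan] 0
[582.1 322.7  90.4] 50<stdin>:7: RuntimeWarning: Mean of empty slice.
  ret = um.true_divide(
```

>>> {"api": "send_rows", "payload": {
  "targets": [
    {"offset":[-1,3,-3],"spin":0},
    {"offset":[-1.5,3.8,-6],"spin":0},
    {"offset":[-1.5,3.8,-7],"spin":0},
    {"offset":[-1.5,3.8,-7],"spin":0},
    {"offset":[-1.5,3.8,-7],"spin":0},
    {"offset":[-1.5,3.8,-7],"spin":0}
  ]
}}

```text
time_s: 14.17
eef_pos: [428.3, 221.7, 121.0]
ee_rot: [0.0, 0.979, 0.206, 0.001]
force: [-0.3, 0.4, -0.3]
grip_width: 0.752
grip_force: 0.0
```

Run:
```python
from h import *
for k in range(2):
    im,d,P,T=wlook(); centre(im,P,T,0,424.5,223.2,92,r=26,tol=5)
```

```text
t 14.17 tcp [428.3 221.7 121. ] xdir 0.415 F [-0.3  0.4 -0.3] w 0.752
n 1420 z 92.5 mean [424.8 223.4] circ [424.9 223.5]
t 14.22 tcp [428.1 221.8 121. ] xdir 0.415 F [ 0.6 -0.4  0.4] w 0.749
n 1420 z 92.5 mean [424.6 223.4] circ [424.7 223.4]
```

>>> {"api": "send_rows", "payload": {
  "targets": [
    {"offset":[-0.35,0.15,-2],"spin":0},
    {"offset":[-0.35,0.15,-4],"spin":0},
    {"offset":[-0.35,0.15,-4.7],"spin":0},
    {"offset":[-0.35,0.15,-4.7],"spin":0},
    {"offset":[-0.35,0.15,-4.7],"spin":0}
  ]
}}

```text
time_s: 14.68
eef_pos: [423.8, 223.7, 73.4]
ee_rot: [-0.0, 0.978, 0.206, 0.0]
force: [0.0, 0.4, 0.6]
grip_width: 0.751
grip_force: 0.0
```

>>> {"api": "send_rows", "payload": {
  "targets": [
    {"offset":[0,0,0],"spin":0},
    {"offset":[0,0,0],"spin":0},
    {"offset":[0,0,0],"spin":0},
    {"offset":[0,0,0],"spin":0},
    {"offset":[0,0,0],"spin":0},
    {"offset":[0,0,0],"spin":0},
    {"offset":[0,0,0],"spin":0},
    {"offset":[0,0,0],"spin":0}
  ],
  "grip": 0.1
}}

```text
time_s: 15.35
eef_pos: [423.8, 223.9, 73.3]
ee_rot: [-0.0, 0.978, 0.206, 0.001]
force: [-0.4, -0.1, 6.1]
grip_width: 0.362
grip_force: 29.5
```

>>> {"api": "send_rows", "payload": {
  "targets": [
    {"offset":[0,0,1],"spin":0},
    {"offset":[0,0,5],"spin":0},
    {"offset":[0,0,9],"spin":0},
    {"offset":[0,0,13],"spin":0},
    {"offset":[3,-2,16],"spin":0},
    {"offset":[7,-4,17],"spin":0},
    {"offset":[10,-6,17],"spin":0},
    {"offset":[14,-8,17],"spin":0}
  ]
}}

```text
time_s: 16.02
eef_pos: [559.1, 145.2, 244.6]
ee_rot: [0.0, 0.978, 0.207, 0.001]
force: [0.1, -0.3, -0.5]
grip_width: 0.361
grip_force: 30.4
```

>>> {"api": "send_rows", "payload": {
  "targets": [
    {"offset":[4,-1,0],"spin":0},
    {"offset":[8,-2,0],"spin":0},
    {"offset":[11,-3.1,0],"spin":0},
    {"offset":[11.25,-3.15,0],"spin":0},
    {"offset":[11.25,-3.15,-1],"spin":0},
    {"offset":[11.25,-3.15,-2],"spin":0},
    {"offset":[11.25,-3.15,-3],"spin":0},
    {"offset":[11.25,-3.15,-3],"spin":0}
  ]
}}

```text
time_s: 16.68
eef_pos: [668.6, 115.7, 210.1]
ee_rot: [-0.001, 0.978, 0.207, -0.002]
force: [-0.2, -0.5, -1.5]
grip_width: 0.364
grip_force: 30.4
```

>>> {"api": "send_rows", "payload": {
  "targets": [
    {"offset":[0,0,-2],"spin":0},
    {"offset":[0,0,-4],"spin":0},
    {"offset":[0,0,-6],"spin":0},
    {"offset":[0,0,-7],"spin":0},
    {"offset":[0,0,-7.5],"spin":0},
    {"offset":[0,0,-7.5],"spin":0},
    {"offset":[0,0,-7.5],"spin":0}
  ]
}}

```text
time_s: 17.27
eef_pos: [670.6, 115.1, 138.8]
ee_rot: [0.0, 0.978, 0.206, 0.001]
force: [0.9, -1.1, -0.3]
grip_width: 0.363
grip_force: 30.5
```

>>> {"api": "send_rows", "payload": {
  "targets": [
    {"offset":[0.1,-0.1,-0.2],"spin":0},
    {"offset":[0.1,-0.1,-0.4],"spin":0},
    {"offset":[0.1,-0.1,-0.6],"spin":0},
    {"offset":[0.1,-0.1,-0.7],"spin":0},
    {"offset":[0.1,-0.1,-0.7],"spin":0},
    {"offset":[0.1,-0.1,-0.7],"spin":0}
  ]
}}

```text
time_s: 17.77
eef_pos: [671.5, 113.9, 130.6]
ee_rot: [0.0, 0.978, 0.206, 0.0]
force: [0.4, -0.7, -1.3]
grip_width: 0.359
grip_force: 30.5
```

>>> {"api": "send_rows", "payload": {
  "targets": [
    {"offset":[0,0,-0.1],"spin":0},
    {"offset":[0,0,-0.1],"spin":0},
    {"offset":[0,0,-0.1],"spin":0}
  ]
}}

```text
time_s: 18.02
eef_pos: [671.6, 113.8, 129.7]
ee_rot: [0.0, 0.978, 0.206, 0.0]
force: [0.9, -1.7, -1.1]
grip_width: 0.362
grip_force: 30.5
```

>>> {"api": "send_rows", "payload": {
  "targets": [
    {"offset":[0,0,-0.1],"spin":0},
    {"offset":[0,0,-0.1],"spin":0},
    {"offset":[0,0,-0.1],"spin":0}
  ]
}}

```text
time_s: 18.27
eef_pos: [671.7, 113.8, 128.7]
ee_rot: [0.0, 0.978, 0.206, 0.0]
force: [2.4, -0.7, 0.1]
grip_width: 0.355
grip_force: 30.6
```

>>> {"api": "send_rows", "payload": {
  "targets": [
    {"offset":[0,0,0],"spin":0},
    {"offset":[0,0,0],"spin":0},
    {"offset":[0,0,0],"spin":0},
    {"offset":[0,0,0],"spin":0},
    {"offset":[0,0,0],"spin":0},
    {"offset":[0,0,0],"spin":0}
  ],
  "grip": 0.75
}}

```text
time_s: 18.77
eef_pos: [671.3, 114.0, 128.5]
ee_rot: [-0.0, 0.978, 0.206, -0.0]
force: [-0.3, 0.1, 0.3]
grip_width: 0.752
grip_force: 0.0
```

>>> {"api": "send_rows", "payload": {
  "targets": [
    {"offset":[0,0,4],"spin":0},
    {"offset":[0,0,7],"spin":0},
    {"offset":[-4,3,7],"spin":0},
    {"offset":[-7,6,7],"spin":0},
    {"offset":[-10,9,6],"spin":0},
    {"offset":[-13,12,6],"spin":0},
    {"offset":[-14,16,6],"spin":0},
    {"offset":[-14,18,6],"spin":0}
  ]
}}

```text
time_s: 19.43
eef_pos: [528.7, 296.4, 189.2]
ee_rot: [-0.0, 0.978, 0.207, -0.0]
force: [1.0, 0.6, 0.2]
grip_width: 0.75
grip_force: 0.0
```

Run:
```python
from h import *
for k in range(2):
    ctrl.capture('wrist'); im,d,P,T=wlook()
    for x,y,z in [(582,324,92),(437,352.5,92)]: centre(im,P,T,0,x,y,z,r=26,tol=5)
im,d=ctrl.capture('top'); P=cloud('top',d); P[d==0]=np.nan
for x,y,z in [(640,-105,119),(672,114,147)]:
    m=(np.hypot(P[...,0]-x,P[...,1]-y)<28)&(abs(P[...,2]-z)<8); print(P[m].mean(0).round(1),m.sum())
```

```text
t 19.48 tcp [528.7 300.4 189. ] xdir 0.42 F [-1.7  4.8 -0.1] w 0.752
n 707 z 92.5 mean [582.4 324. ] circ [582.6 324.1]
n 325 z 92.3 mean [440.6 359.5] circ [438.8 355.2]
t 19.58 tcp [530.6 295.7 188.6] xdir 0.419 F [-0.3  0.3  0.8] w 0.748
n 710 z 92.6 mean [582.4 324. ] circ [582.5 324.1]
n 396 z 92.5 mean [439.2 358.5] circ [438.3 354.4]
[ 639.5 -105.3  117.7] 47
[671.8 113.1 145.9] 57
```

>>> {"api": "send_rows", "payload": {
  "targets": [
    {"offset":[3,1.5,-2],"spin":0},
    {"offset":[5.2,2.7,-5],"spin":0},
    {"offset":[5.2,2.7,-7],"spin":0},
    {"offset":[5.2,2.7,-7],"spin":0},
    {"offset":[5.2,2.7,-7],"spin":0},
    {"offset":[5.2,2.7,-7],"spin":0}
  ]
}}

```text
time_s: 20.18
eef_pos: [584.1, 320.3, 120.6]
ee_rot: [-0.0, 0.979, 0.206, 0.001]
force: [0.1, 0.3, 0.0]
grip_width: 0.754
grip_force: 0.0
```

Run:
```python
from h import *
for k in range(2):
    im,d,P,T=wlook(); centre(im,P,T,0,582.5,324,92,r=26,tol=5)
```

```text
t 20.18 tcp [584.1 320.3 120.6] xdir 0.415 F [0.1 0.3 0. ] w 0.754
n 1214 z 92.4 mean [583.3 324.2] circ [583.4 324.3]
t 20.23 tcp [584.2 320.6 121. ] xdir 0.415 F [-0.2  0.3 -0.2] w 0.75
n 1212 z 92.5 mean [583.2 324.2] circ [583.5 324.2]
```

>>> {"api": "send_rows", "payload": {
  "targets": [
    {"offset":[-0.1,0.4,-2],"spin":0},
    {"offset":[-0.1,0.4,-4],"spin":0},
    {"offset":[-0.1,0.4,-4.7],"spin":0},
    {"offset":[-0.1,0.4,-4.7],"spin":0},
    {"offset":[-0.1,0.4,-4.7],"spin":0}
  ]
}}

```text
time_s: 20.7
eef_pos: [582.9, 325.0, 72.9]
ee_rot: [-0.0, 0.978, 0.206, 0.001]
force: [0.4, -0.2, -0.0]
grip_width: 0.752
grip_force: 0.0
```

>>> {"api": "send_rows", "payload": {
  "targets": [
    {"offset":[0,0,0],"spin":0},
    {"offset":[0,0,0],"spin":0},
    {"offset":[0,0,0],"spin":0},
    {"offset":[0,0,0],"spin":0},
    {"offset":[0,0,0],"spin":0},
    {"offset":[0,0,0],"spin":0},
    {"offset":[0,0,0],"spin":0},
    {"offset":[0,0,0],"spin":0}
  ],
  "grip": 0.1
}}

```text
time_s: 21.37
eef_pos: [582.9, 325.1, 72.5]
ee_rot: [-0.0, 0.978, 0.206, 0.001]
force: [0.6, -0.9, 5.3]
grip_width: 0.315
grip_force: 30.2
```

>>> {"api": "send_rows", "payload": {
  "targets": [
    {"offset":[0,0,1],"spin":0},
    {"offset":[0,0,5],"spin":0},
    {"offset":[0,0,9],"spin":0},
    {"offset":[0,0,13],"spin":0},
    {"offset":[-1,0,17],"spin":0},
    {"offset":[-2,-3,18],"spin":0},
    {"offset":[-3,-7,18],"spin":0},
    {"offset":[-4,-11,18],"spin":0}
  ]
}}

```text
time_s: 22.03
eef_pos: [541.4, 214.2, 252.4]
ee_rot: [0.0, 0.978, 0.207, 0.001]
force: [1.4, -0.1, -0.5]
grip_width: 0.315
grip_force: 30.1
```

>>> {"api": "send_rows", "payload": {
  "targets": [
    {"offset":[0,-4,0],"spin":0},
    {"offset":[0,-8,0],"spin":0},
    {"offset":[0.5,-12,0],"spin":0},
    {"offset":[1,-16,0],"spin":0},
    {"offset":[2,-20,0],"spin":0},
    {"offset":[3,-24,0],"spin":0},
    {"offset":[4,-27,0],"spin":0},
    {"offset":[5,-30,-1],"spin":0}
  ]
}}

```text
time_s: 22.7
eef_pos: [592.9, -87.4, 243.4]
ee_rot: [0.001, 0.979, 0.206, 0.001]
force: [0.0, 0.0, -0.9]
grip_width: 0.315
grip_force: 30.1
```

Run:
```python
from h import *
for k in range(2):
    ctrl.capture('wrist'); im,d,P,T=wlook('w7'); centre(im,P,T,0,640,-105,119,r=26,tol=5)
```

```text
t 22.75 tcp [593.1 -92.  239.6] xdir 0.411 F [-0.8 -4.5 -4.7] w 0.313
n 602 z 120.4 mean [ 639.7 -105.1] circ [ 639.7 -105.2]
t 22.85 tcp [592.1 -86.9 240.4] xdir 0.413 F [-0.6  0.5 -1.4] w 0.317
n 603 z 120.4 mean [ 639.6 -105. ] circ [ 639.7 -105.1]
```

>>> {"api": "send_rows", "payload": {
  "targets": [
    {"offset":[2.5,-1,0],"spin":0},
    {"offset":[4.7,-1.7,0],"spin":0},
    {"offset":[4.7,-1.7,-1],"spin":0},
    {"offset":[4.7,-1.7,-2],"spin":0},
    {"offset":[4.7,-1.7,-3],"spin":0},
    {"offset":[4.7,-1.7,-3],"spin":0},
    {"offset":[4.7,-1.7,-3],"spin":0}
  ]
}}

```text
time_s: 23.48
eef_pos: [638.7, -101.3, 211.3]
ee_rot: [-0.0, 0.978, 0.207, -0.001]
force: [0.9, 1.1, -0.9]
grip_width: 0.314
grip_force: 30.3
```

>>> {"api": "send_rows", "payload": {
  "targets": [
    {"offset":[0,0,-2],"spin":0},
    {"offset":[0,0,-4],"spin":0},
    {"offset":[0,0,-6],"spin":0},
    {"offset":[0,0,-7],"spin":0},
    {"offset":[0,0,-7],"spin":0},
    {"offset":[0,0,-7],"spin":0}
  ]
}}

```text
time_s: 23.98
eef_pos: [639.6, -102.2, 142.5]
ee_rot: [0.0, 0.978, 0.206, 0.0]
force: [0.4, -0.7, -0.5]
grip_width: 0.314
grip_force: 30.3
```

>>> {"api": "send_rows", "payload": {
  "targets": [
    {"offset":[0,-0.3,-0.3],"spin":0},
    {"offset":[0,-0.3,-0.6],"spin":0},
    {"offset":[0,-0.3,-0.9],"spin":0},
    {"offset":[0,-0.3,-1.2],"spin":0},
    {"offset":[0,-0.3,-1.2],"spin":0},
    {"offset":[0,-0.3,-1.2],"spin":0}
  ]
}}

```text
time_s: 24.48
eef_pos: [639.6, -105.1, 129.7]
ee_rot: [0.0, 0.978, 0.206, 0.0]
force: [1.7, -0.4, -1.0]
grip_width: 0.309
grip_force: 30.4
```

>>> {"api": "send_rows", "payload": {
  "targets": [
    {"offset":[0,0,-0.1],"spin":0},
    {"offset":[0,0,-0.2],"spin":0},
    {"offset":[0,0,-0.2],"spin":0},
    {"offset":[0,0,-0.2],"spin":0}
  ]
}}

```text
time_s: 24.82
eef_pos: [639.8, -105.1, 128.1]
ee_rot: [0.0, 0.978, 0.206, 0.001]
force: [2.7, -0.8, 2.5]
grip_width: 0.311
grip_force: 30.6
```

Light contact, so I release, retreat, and go to the last blue sleeve.

>>> {"api": "send_rows", "payload": {
  "targets": [
    {"offset":[0,0,0],"spin":0},
    {"offset":[0,0,0],"spin":0},
    {"offset":[0,0,0],"spin":0},
    {"offset":[0,0,0],"spin":0},
    {"offset":[0,0,0],"spin":0},
    {"offset":[0,0,0],"spin":0}
  ],
  "grip": 0.75
}}

```text
time_s: 25.32
eef_pos: [639.3, -105.0, 127.4]
ee_rot: [-0.0, 0.978, 0.206, -0.0]
force: [-0.0, 0.6, -0.0]
grip_width: 0.752
grip_force: 0.0
```

>>> {"api": "send_rows", "payload": {
  "targets": [
    {"offset":[0,0,4],"spin":0},
    {"offset":[0,0,8],"spin":0},
    {"offset":[-4,1,9],"spin":0},
    {"offset":[-8,3,9],"spin":0},
    {"offset":[-11,6,9],"spin":0},
    {"offset":[-14,9,9],"spin":0},
    {"offset":[-16,12,9],"spin":0},
    {"offset":[-18,16,9],"spin":0}
  ]
}}

```text
time_s: 25.98
eef_pos: [458.8, 53.0, 217.7]
ee_rot: [0.0, 0.979, 0.206, 0.0]
force: [0.6, 0.1, -0.7]
grip_width: 0.75
grip_force: 0.0
```

>>> {"api": "send_rows", "payload": {
  "targets": [
    {"offset":[0,4,0],"spin":0},
    {"offset":[0,8,0],"spin":0},
    {"offset":[-0.5,12,-1],"spin":0},
    {"offset":[-1,16,-2],"spin":0},
    {"offset":[-1.5,20,-3],"spin":0},
    {"offset":[-2,24,-3],"spin":0},
    {"offset":[-2.3,27,-3],"spin":0},
    {"offset":[-2.3,28,-4],"spin":0}
  ]
}}

```text
time_s: 26.65
eef_pos: [437.2, 336.1, 178.7]
ee_rot: [-0.001, 0.978, 0.208, 0.002]
force: [0.4, 0.0, 1.7]
grip_width: 0.75
grip_force: 0.0
```

Run:
```python
from h import *
for k in range(2):
    ctrl.capture('wrist'); im,d,P,T=wlook()
    for x,y,z in [(437,352.5,92)]: centre(im,P,T,0,x,y,z,r=26,tol=5)
im,d=ctrl.capture('top'); P=cloud('top',d); P[d==0]=np.nan
for x,y,z in [(640,-105,147),(672,114,147)]:
    m=(np.hypot(P[...,0]-x,P[...,1]-y)<28)&(abs(P[...,2]-z)<8); print(P[m].mean(0).round(1),m.sum())
```

```text
t 26.7 tcp [436.6 335.1 175.6] xdir 0.419 F [-2.2 -0.1 -2.6] w 0.751
n 743 z 92.5 mean [436.9 353.8] circ [437.1 353.8]
t 26.8 tcp [437.3 331.9 176.6] xdir 0.417 F [ 0.3 -0.3  0.1] w 0.753
n 742 z 92.5 mean [436.9 353.8] circ [437.1 353.8]
[ 638.9 -105.3  145.1] 51
[671.9 113.7 146. ] 61
```

>>> {"api": "send_rows", "payload": {
  "targets": [
    {"offset":[0,2.1,-2],"spin":0},
    {"offset":[0,2.1,-5],"spin":0},
    {"offset":[0,2.1,-6],"spin":0},
    {"offset":[0,2.1,-6],"spin":0},
    {"offset":[0,2.1,-6],"spin":0},
    {"offset":[0,2.1,-6],"spin":0}
  ]
}}

```text
time_s: 27.4
eef_pos: [438.7, 352.9, 119.3]
ee_rot: [-0.0, 0.979, 0.206, 0.001]
force: [-0.1, -1.0, 0.3]
grip_width: 0.751
grip_force: 0.0
```

Run:
```python
from h import *
for k in range(2):
    im,d,P,T=wlook(); centre(im,P,T,0,437,353.8,92,r=26,tol=5)
```

```text
t 27.4 tcp [438.7 352.9 119.3] xdir 0.415 F [-0.1 -1.   0.3] w 0.751
n 1235 z 92.5 mean [437.2 353.9] circ [437.4 354. ]
t 27.45 tcp [438.7 353.1 119.3] xdir 0.415 F [-0.   0.2  0.7] w 0.75
n 1238 z 92.5 mean [437.2 354. ] circ [437.6 354.1]
```

>>> {"api": "send_rows", "payload": {
  "targets": [
    {"offset":[-0.1,0.1,-2],"spin":0},
    {"offset":[-0.1,0.1,-4],"spin":0},
    {"offset":[-0.1,0.1,-4.6],"spin":0},
    {"offset":[-0.1,0.1,-4.6],"spin":0},
    {"offset":[-0.1,0.1,-4.6],"spin":0}
  ]
}}

```text
time_s: 27.92
eef_pos: [437.2, 354.4, 72.5]
ee_rot: [-0.0, 0.978, 0.206, 0.001]
force: [-0.0, 0.2, 0.9]
grip_width: 0.754
grip_force: 0.0
```

>>> {"api": "send_rows", "payload": {
  "targets": [
    {"offset":[0,0,0],"spin":0},
    {"offset":[0,0,0],"spin":0},
    {"offset":[0,0,0],"spin":0},
    {"offset":[0,0,0],"spin":0},
    {"offset":[0,0,0],"spin":0},
    {"offset":[0,0,0],"spin":0},
    {"offset":[0,0,0],"spin":0},
    {"offset":[0,0,0],"spin":0}
  ],
  "grip": 0.1
}}

```text
time_s: 28.58
eef_pos: [437.2, 354.5, 72.3]
ee_rot: [-0.0, 0.978, 0.206, 0.001]
force: [-0.3, 1.2, 5.9]
grip_width: 0.315
grip_force: 30.3
```

>>> {"api": "send_rows", "payload": {
  "targets": [
    {"offset":[0,0,1],"spin":0},
    {"offset":[0,0,5],"spin":0},
    {"offset":[0,0,9],"spin":0},
    {"offset":[0,0,13],"spin":0},
    {"offset":[0,0,17],"spin":0},
    {"offset":[1,-3,19],"spin":0},
    {"offset":[2,-7,20],"spin":0},
    {"offset":[4,-10,20],"spin":0}
  ]
}}

```text
time_s: 29.25
eef_pos: [476.4, 253.1, 275.0]
ee_rot: [-0.0, 0.978, 0.207, 0.002]
force: [0.6, 0.4, -0.6]
grip_width: 0.311
grip_force: 30.1
```

>>> {"api": "send_rows", "payload": {
  "targets": [
    {"offset":[1,-4,0],"spin":0},
    {"offset":[2,-8,0],"spin":0},
    {"offset":[3.5,-12,0],"spin":0},
    {"offset":[5,-16,0],"spin":0},
    {"offset":[6.5,-20,0],"spin":0},
    {"offset":[8,-24,0],"spin":0},
    {"offset":[9.5,-27,0],"spin":0},
    {"offset":[11,-30,0],"spin":0}
  ]
}}

```text
time_s: 29.92
eef_pos: [586.9, -48.3, 271.8]
ee_rot: [-0.0, 0.979, 0.206, -0.0]
force: [0.4, 1.0, -0.6]
grip_width: 0.315
grip_force: 30.1
```

>>> {"api": "send_rows", "payload": {
  "targets": [
    {"offset":[0,-4,0],"spin":0},
    {"offset":[0,-4.5,0],"spin":0},
    {"offset":[0,-4.5,0],"spin":0},
    {"offset":[0,-4.5,0],"spin":0}
  ]
}}

```text
time_s: 30.25
eef_pos: [586.5, -90.3, 271.7]
ee_rot: [-0.0, 0.978, 0.206, -0.0]
force: [0.2, 0.4, -1.6]
grip_width: 0.312
grip_force: 30.1
```

Run:
```python
from h import *
for k in range(2):
    im,d,P,T=wlook('w8'); centre(im,P,T,0,640,-105,147,r=26,tol=5)
```

```text
t 30.25 tcp [586.5 -90.3 271.7] xdir 0.415 F [ 0.2  0.4 -1.6] w 0.312
n 568 z 147.3 mean [ 639.7 -105.1] circ [ 639.6 -105. ]
t 30.3 tcp [586.5 -89.6 271.8] xdir 0.417 F [ 0.2  0.4 -1. ] w 0.313
n 573 z 147.3 mean [ 639.6 -105.1] circ [ 639.6 -105. ]
```

>>> {"api": "send_rows", "payload": {
  "targets": [
    {"offset":[3,-1,0],"spin":0},
    {"offset":[5.3,-1.5,0],"spin":0},
    {"offset":[5.3,-1.5,0],"spin":0},
    {"offset":[5.3,-1.5,-1],"spin":0},
    {"offset":[5.3,-1.5,-2],"spin":0},
    {"offset":[5.3,-1.5,-3],"spin":0},
    {"offset":[5.3,-1.5,-3],"spin":0}
  ]
}}

```text
time_s: 30.93
eef_pos: [638.5, -104.9, 238.9]
ee_rot: [-0.001, 0.978, 0.207, -0.002]
force: [-0.6, -1.3, -1.9]
grip_width: 0.312
grip_force: 30.2
```

>>> {"api": "send_rows", "payload": {
  "targets": [
    {"offset":[0,0,-2],"spin":0},
    {"offset":[0,0,-4],"spin":0},
    {"offset":[0,0,-6],"spin":0},
    {"offset":[0,0,-7],"spin":0},
    {"offset":[0,0,-7],"spin":0},
    {"offset":[0,0,-7],"spin":0}
  ]
}}

```text
time_s: 31.43
eef_pos: [639.8, -105.7, 172.2]
ee_rot: [0.0, 0.978, 0.206, 0.0]
force: [0.4, 0.5, -1.2]
grip_width: 0.312
grip_force: 30.2
```

>>> {"api": "send_rows", "payload": {
  "targets": [
    {"offset":[0,0,-0.4],"spin":0},
    {"offset":[0,0,-0.8],"spin":0},
    {"offset":[0,0,-1.2],"spin":0},
    {"offset":[0,0,-1.4],"spin":0},
    {"offset":[0,0,-1.4],"spin":0},
    {"offset":[0,0,-1.4],"spin":0}
  ]
}}

```text
time_s: 31.93
eef_pos: [639.9, -105.7, 157.6]
ee_rot: [-0.0, 0.978, 0.206, 0.0]
force: [0.3, 1.1, -1.6]
grip_width: 0.312
grip_force: 30.2
```

>>> {"api": "send_rows", "payload": {
  "targets": [
    {"offset":[0,0,-0.1],"spin":0},
    {"offset":[0,0,-0.1],"spin":0},
    {"offset":[0,0,-0.1],"spin":0}
  ]
}}

```text
time_s: 32.18
eef_pos: [639.9, -105.6, 156.7]
ee_rot: [-0.0, 0.978, 0.206, 0.0]
force: [0.6, 1.4, -1.8]
grip_width: 0.317
grip_force: 30.2
```

>>> {"api": "send_rows", "payload": {
  "targets": [
    {"offset":[0,0,-0.1],"spin":0},
    {"offset":[0,0,-0.1],"spin":0},
    {"offset":[0,0,-0.1],"spin":0}
  ]
}}

```text
time_s: 32.43
eef_pos: [640.0, -105.6, 155.8]
ee_rot: [-0.0, 0.978, 0.206, 0.0]
force: [1.6, 2.7, 1.9]
grip_width: 0.314
grip_force: 30.4
```

>>> {"api": "send_rows", "payload": {
  "targets": [
    {"offset":[0,0,0],"spin":0},
    {"offset":[0,0,0],"spin":0},
    {"offset":[0,0,0],"spin":0},
    {"offset":[0,0,0],"spin":0},
    {"offset":[0,0,0],"spin":0},
    {"offset":[0,0,0],"spin":0}
  ],
  "grip": 0.75
}}

```text
time_s: 32.93
eef_pos: [639.7, -105.9, 155.5]
ee_rot: [0.0, 0.978, 0.206, -0.0]
force: [-0.6, 0.0, 0.8]
grip_width: 0.749
grip_force: 0.0
```

>>> {"api": "send_rows", "payload": {
  "targets": [
    {"offset":[0,0,4],"spin":0},
    {"offset":[0,0,8],"spin":0},
    {"offset":[-4,1,9],"spin":0.12},
    {"offset":[-8,2,9],"spin":0.24},
    {"offset":[-12,3,9],"spin":0.36},
    {"offset":[-16,5,8],"spin":0.48},
    {"offset":[-19,7,6],"spin":0.6},
    {"offset":[-21,10,4],"spin":0.72}
  ]
}}

```text
time_s: 33.6
eef_pos: [429.1, -7.9, 197.0]
ee_rot: [0.001, 0.842, 0.54, 0.001]
force: [0.9, 0.8, -0.8]
grip_width: 0.746
grip_force: 0.0
```

>>> {"api": "send_rows", "payload": {
  "targets": [
    {"offset":[0,0,0],"spin":0.12},
    {"offset":[0,0,0],"spin":0.24},
    {"offset":[0,0,0],"spin":0.36},
    {"offset":[0,0,0],"spin":0.48},
    {"offset":[0,0,0],"spin":0.6},
    {"offset":[0,0,0],"spin":0.72},
    {"offset":[0,0,0],"spin":0.84},
    {"offset":[0,0,0],"spin":0.95}
  ]
}}

```text
time_s: 34.27
eef_pos: [431.2, -7.9, 197.1]
ee_rot: [0.0, 0.501, 0.865, -0.0]
force: [0.5, 0.4, -0.0]
grip_width: 0.749
grip_force: 0.0
```

>>> {"api": "send_rows", "payload": {
  "targets": [
    {"offset":[0,0,0],"spin":0.12},
    {"offset":[0,0,0],"spin":0.24},
    {"offset":[0,0,0],"spin":0.36},
    {"offset":[0,0,0],"spin":0.48},
    {"offset":[0,0,0],"spin":0.6},
    {"offset":[0,0,0],"spin":0.72},
    {"offset":[0,0,0],"spin":0.84},
    {"offset":[0,0,0],"spin":0.95}
  ]
}}

```text
time_s: 34.93
eef_pos: [431.2, -7.9, 197.1]
ee_rot: [0.0, 0.05, 0.999, -0.0]
force: [0.1, -0.2, 0.4]
grip_width: 0.75
grip_force: 0.0
```

Run:
```python
from h import *
ctrl.capture('wrist'); im,d,P,T=wlook('w9')
m=(abs(P[...,2]-46)<4)&(np.hypot(P[...,0]-429,P[...,1]+3)<40); print('tab',P[m].mean(0).round(1),m.sum(),cv2.minAreaRect(P[m][:,:2].astype(np.float32)))
m=(abs(P[...,2]-6)<3)&(np.hypot(P[...,0]-432,P[...,1]-40)<90)&(im.min(-1)>130); print(m.sum(),cv2.minAreaRect(P[m][:,:2].astype(np.float32)))
im,d=ctrl.capture('top'); save('t4',cv2.resize(im[70:290,110:430],(800,550))); P=cloud('top',d); P[d==0]=np.nan
for x,y,z in [(640,-105,175),(672,114,147)]:
    m=(np.hypot(P[...,0]-x,P[...,1]-y)<28)&(abs(P[...,2]-z)<8); print(P[m].mean(0).round(1),m.sum())
```

```text
t 34.98 tcp [431.2  -7.9 197.1] xdir 3.048 F [ 0.8 -0.1 -0.8] w 0.75
tab [427.9  -5.8  46.4] 467 ((428.2445373535156, -5.89691162109375), (29.71624755859375, 14.044905662536621), 84.10839080810547)
2373 ((409.96685791015625, 43.53431701660156), (103.17144775390625, 153.7678680419922), 11.237994194030762)
[ 639.  -105.1  172.4] 52
[671.2 113.6 145.3] 66
```

View pics/w9.png

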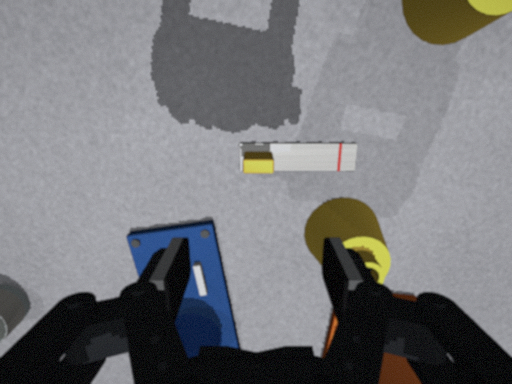

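View pics/t4.png

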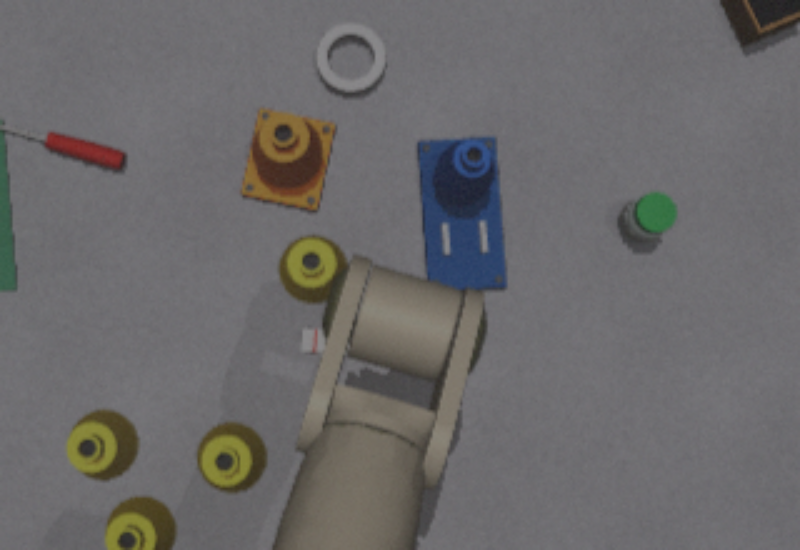

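All sleeves are nested: the blue stub top is at about 173 mm and the orange at about 146 mm. The gauge at pixels (240–356,157) is lined up with the closing direction, so I'll grip the tab lengthwise.

>>> {"api": "send_rows", "payload": {
  "targets": [
    {"offset":[-0.3,0.2,-4],"spin":0},
    {"offset":[-0.3,0.2,-8],"spin":0},
    {"offset":[-0.3,0.2,-11],"spin":0},
    {"offset":[-0.3,0.2,-11],"spin":0},
    {"offset":[-0.3,0.2,-11],"spin":0}
  ]
}}

```text
time_s: 35.5
eef_pos: [428.0, -5.8, 87.0]
ee_rot: [-0.001, 0.054, 0.999, 0.0]
force: [-0.2, -0.1, 1.3]
grip_width: 0.75
grip_force: 0.0
```

Run:
```python
from h import *
ctrl.capture('wrist'); im,d,P,T=wlook()
m=(abs(P[...,2]-46.3)<1.5)&(np.hypot(P[...,0]-429,P[...,1]+5)<30); print('tab',P[m].mean(0).round(1),m.sum(),cv2.minAreaRect(P[m][:,:2].astype(np.float32)))
m=(abs(P[...,2]-6)<2)&(P[...,1]>14)&(P[...,1]<98)&(abs(P[...,0]-433)<22)&(im.min(-1)>120); vv,uu=np.nonzero(m); print(m.sum(),cv2.fitLine(P[m][:,:2].astype(np.float32),cv2.DIST_L2,0,.01,.01).ravel(),uu.min(),uu.max(),vv.min(),vv.max())
```

```text
t 35.55 tcp [429.   -6.1  88.2] xdir 3.034 F [0.6 0.  0.9] w 0.752
tab [428.   -5.7  46.4] 932 ((428.16839599609375, -5.819928169250488), (29.226633071899414, 14.398406982421875), 83.973388671875)
3945 [8.0333553e-02 9.9676806e-01 4.3441147e+02 5.6506870e+01] 282 396 172 211
```

>>> {"api": "send_rows", "payload": {
  "targets": [
    {"offset":[0,0,-3],"spin":0},
    {"offset":[0,0,-6],"spin":0},
    {"offset":[0,0,-7],"spin":0},
    {"offset":[0,0,-7],"spin":0},
    {"offset":[0,0,-7],"spin":0}
  ]
}}

```text
time_s: 36.02
eef_pos: [429.4, -6.1, 18.4]
ee_rot: [0.001, 0.053, 0.999, -0.0]
force: [0.4, 0.4, 0.6]
grip_width: 0.751
grip_force: 0.0
```

>>> {"api": "send_rows", "payload": {
  "targets": [
    {"offset":[0,0,0],"spin":0},
    {"offset":[0,0,0],"spin":0},
    {"offset":[0,0,0],"spin":0},
    {"offset":[0,0,0],"spin":0},
    {"offset":[0,0,0],"spin":0},
    {"offset":[0,0,0],"spin":0},
    {"offset":[0,0,0],"spin":0},
    {"offset":[0,0,0],"spin":0}
  ],
  "grip": 0.1,
  "squeeze": 40
}}

```text
time_s: 36.68
eef_pos: [429.0, -6.1, 18.2]
ee_rot: [0.001, 0.053, 0.999, -0.0]
force: [-2.0, 0.4, 9.8]
grip_width: 0.345
grip_force: 39.5
```

>>> {"api": "send_rows", "payload": {
  "targets": [
    {"offset":[0,0,1],"spin":0},
    {"offset":[0,0,4],"spin":0},
    {"offset":[0,0,8],"spin":0},
    {"offset":[0,0,12],"spin":0},
    {"offset":[0,-2,15],"spin":-0.1},
    {"offset":[1,-5,16],"spin":-0.22},
    {"offset":[2,-8,16],"spin":-0.34},
    {"offset":[4,-11,16],"spin":-0.46}
  ]
}}

```text
time_s: 37.35
eef_pos: [468.0, -117.1, 178.7]
ee_rot: [0.001, 0.282, 0.959, -0.0]
force: [-0.1, -0.4, -1.4]
grip_width: 0.346
grip_force: 40.2
```

>>> {"api": "send_rows", "payload": {
  "targets": [
    {"offset":[0,0,0],"spin":-0.12},
    {"offset":[0,0,0],"spin":-0.24},
    {"offset":[0,0,0],"spin":-0.36},
    {"offset":[0,0,0],"spin":-0.48},
    {"offset":[0,0,0],"spin":-0.6},
    {"offset":[0,0,0],"spin":-0.72},
    {"offset":[0,0,0],"spin":-0.84},
    {"offset":[0,0,0],"spin":-0.94}
  ]
}}

```text
time_s: 38.02
eef_pos: [468.1, -115.8, 177.4]
ee_rot: [0.0, 0.686, 0.728, 0.0]
force: [-0.2, 0.0, -0.1]
grip_width: 0.348
grip_force: 40.2
```

>>> {"api": "send_rows", "payload": {
  "targets": [
    {"offset":[0,0,-4],"spin":0},
    {"offset":[0,0,-8],"spin":0},
    {"offset":[0,0,-10],"spin":0},
    {"offset":[0,0,-10],"spin":0},
    {"offset":[0,0,-10],"spin":0}
  ]
}}

```text
time_s: 38.43
eef_pos: [468.2, -115.8, 77.4]
ee_rot: [-0.0, 0.684, 0.73, -0.0]
force: [-0.6, -0.6, -0.1]
grip_width: 0.343
grip_force: 40.1
```

Run:
```python
from h import *
im,d,P,T=wlook('w10'); print(ctrl.sense()['grip_force'])
im,d=ctrl.capture('side'); save('s10',cv2.resize(im[110:290,190:430],(800,600),interpolation=cv2.INTER_CUBIC))
```

```text
t 38.43 tcp [ 468.2 -115.8   77.4] xdir 1.636 F [-0.6 -0.6 -0.1] w 0.343
40.10296940803528
```

View pics/w10.png

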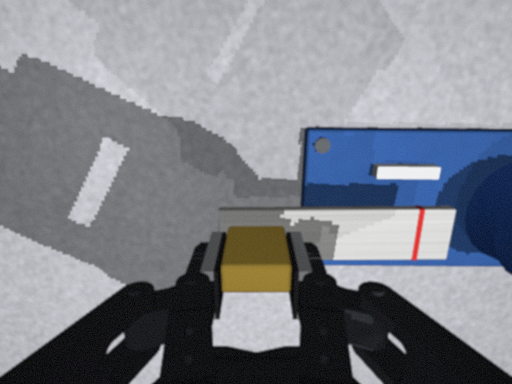

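View pics/s10.png

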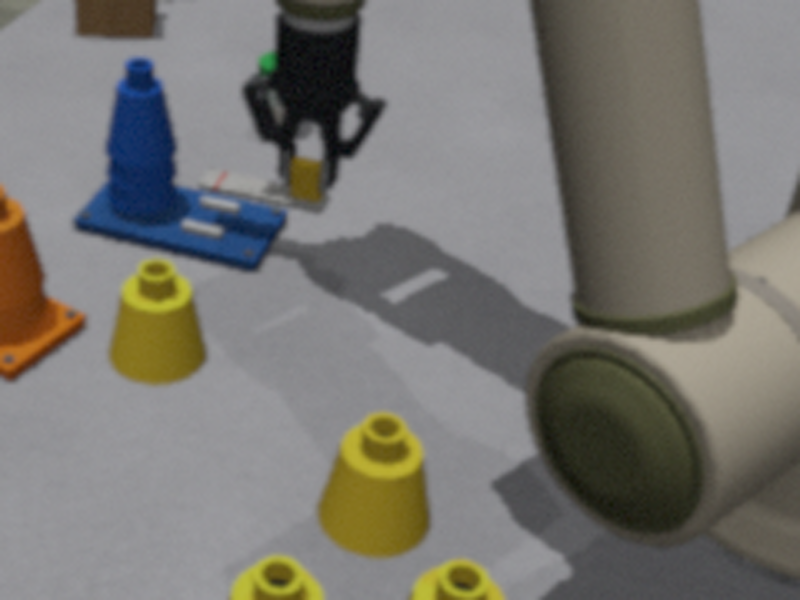

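The gauge is held level with its tip at about (455,235) and the red line at 420. It is lined up with the lane, and the stack is upright. I'll fit the blade and rail geometry.

```bash
cat > g.py <<'E'
from h import *
def gauge(zu):
    im,d,P,T=wlook()
    R=np.array([[np.cos(.059),np.sin(.059)],[-np.sin(.059),np.cos(.059)]])
    L=(P[...,:2]-[639.6,-105.2])@R.T; L=np.dstack([L,P[...,2]])
    x0=(R@(T[:2,3]-[639.6,-105.2])); print('tcp local',x0.round(1))
    m=(abs(L[...,2]-zu-6)<4)&(im.min(-1)>110)&(L[...,0]>x0[0]+35)&(L[...,0]<x0[0]+125)&(abs(L[...,1])<24)
    q=L[m]; l=cv2.fitLine(q[:,:2].astype(np.float32),cv2.DIST_HUBER,0,.01,.01).ravel()
    print('blade n',m.sum(),'y lo/hi',np.percentile(q[:,1],[1,99]).round(1),'xmax',np.percentile(q[:,0],99.8).round(1),'yaw',np.arctan(l[1]/l[0]).round(3),'mean',q.mean(0).round(1),'rect',cv2.minAreaRect(q[:,:2].astype(np.float32)))
    A=np.c_[q[:,:2],np.ones(len(q))]; print('plane',np.linalg.lstsq(A,q[:,2],rcond=None)[0].round(4))
    r=im.astype(int); m=(r[...,0]>140)&(r[...,1]<80)&(r[...,2]<90)&(abs(L[...,2]-zu-6)<6); print('red',L[m].mean(0).round(1),m.sum())
    m=(abs(L[...,2]-23)<3)&(im.min(-1)>110)&(L[...,0]>-105)&(L[...,0]<-45)&(abs(L[...,1])<35)&(abs(L[...,1])>16)
    for s in(1,-1):
        k=m&(L[...,1]*s>0)
        if k.sum()>30: print('rail',s,cv2.minAreaRect(L[k][:,:2].astype(np.float32)))
E
python3 -c "
from g import *
gauge(59.2)"
```

```text
t 38.53 tcp [ 469.2 -116.3   78.9] xdir 1.636 F [-0.4 -0.2 -1.4] w 0.342
tcp local [-170.7   -1.1]
blade n 6314 y lo/hi [-14.4  15. ] xmax -66.4 yaw 0.001 mean [-101.7    0.8   67.4] rect ((-100.76904296875, 0.10803508758544922), (70.03007507324219, 31.114084243774414), 0.7103043794631958)
plane [ 2.00000e-03 -2.60000e-03  6.76181e+01]
red [-84.1   1.4  67.5] 139
rail 1 ((-75.01050567626953, 23.90366554260254), (40.8930778503418, 8.808889389038086), 0.6625368595123291)
```

>>> {"api": "send_rows", "payload": {
  "targets": [
    {"offset":[1.8,0.1,-1],"spin":0},
    {"offset":[1.8,0.1,-2.5],"spin":0},
    {"offset":[1.8,0.1,-3.5],"spin":0},
    {"offset":[1.8,0.1,-3.5],"spin":0},
    {"offset":[1.8,0.1,-3.5],"spin":0}
  ]
}}

```text
time_s: 39.0
eef_pos: [486.1, -114.9, 42.4]
ee_rot: [-0.0, 0.684, 0.73, -0.0]
force: [0.1, -0.2, -0.8]
grip_width: 0.344
grip_force: 40.3
```

```bash
python3 -c "
from g import *
gauge(25)"
```

```text
t 39.0 tcp [ 486.1 -114.9   42.4] xdir 1.636 F [ 0.1 -0.2 -0.8] w 0.344
tcp local [-153.8   -0.6]
blade n 6321 y lo/hi [-13.9  15.5] xmax -49.6 yaw 0.003 mean [-84.8   1.3  30.8] rect ((-83.80445098876953, 0.45214080810546875), (70.03284454345703, 31.053699493408203), 0.6538051962852478)
plane [-6.00000e-04  7.00000e-04  3.07363e+01]
red [-67.2   1.5  30.8] 141
rail 1 ((-74.79887390136719, 23.9327335357666), (8.871041297912598, 41.02390670776367), 89.7990951538086)
rail -1 ((-74.69281005859375, -24.09762191772461), (9.403079986572266, 40.88489532470703), 89.2682113647461)
```

>>> {"api": "send_rows", "payload": {
  "targets": [
    {"offset":[0,-0.05,-0.3],"spin":0},
    {"offset":[0,-0.05,-0.6],"spin":0},
    {"offset":[0,-0.05,-0.8],"spin":0},
    {"offset":[0,-0.05,-0.85],"spin":0},
    {"offset":[0,-0.05,-0.85],"spin":0}
  ]
}}

```text
time_s: 39.47
eef_pos: [486.2, -115.4, 33.4]
ee_rot: [-0.0, 0.684, 0.73, -0.0]
force: [0.9, 2.1, -0.8]
grip_width: 0.347
grip_force: 40.3
```

>>> {"api": "send_rows", "payload": {
  "targets": [
    {"offset":[0.6,0.04,0],"spin":0},
    {"offset":[1.2,0.07,0],"spin":0},
    {"offset":[1.8,0.1,0],"spin":0},
    {"offset":[2.4,0.14,0],"spin":0},
    {"offset":[2.9,0.17,0],"spin":0},
    {"offset":[3.1,0.18,0],"spin":0},
    {"offset":[3.1,0.18,0],"spin":0},
    {"offset":[3.1,0.18,0],"spin":0}
  ]
}}

```text
time_s: 40.13
eef_pos: [517.2, -113.5, 33.4]
ee_rot: [-0.0, 0.684, 0.73, -0.0]
force: [-0.4, -0.7, -1.6]
grip_width: 0.341
grip_force: 40.3
```

```bash
python3 -c "
from g import *
gauge(16)"
```

```text
t 40.13 tcp [ 517.2 -113.5   33.4] xdir 1.636 F [-0.4 -0.7 -1.6] w 0.341
tcp local [-122.7   -1. ]
blade n 5903 y lo/hi [-23.1  23.6] xmax -29.3 yaw 0.064 mean [-62.3   1.4  22. ] rect ((-57.71136474609375, 0.0092620849609375), (47.96647262573242, 59.93043518066406), 89.99322509765625)
plane [-1.06000e-02  5.80000e-03  2.13209e+01]
red [-36.2   1.   21.8] 186
rail 1 ((-74.78743743896484, 23.809267044067383), (8.859776496887207, 40.630008697509766), 89.73722839355469)
rail -1 ((-69.5638656616211, -23.90271759033203), (29.526611328125, 9.191805839538574), 0.7919136881828308)
```

>>> {"api": "send_rows", "payload": {
  "targets": [
    {"offset":[0,0,-0.05],"spin":0},
    {"offset":[0,0,-0.05],"spin":0}
  ]
}}

```text
time_s: 40.35
eef_pos: [517.1, -113.5, 33.3]
ee_rot: [-0.0, 0.684, 0.73, -0.0]
force: [-1.6, 1.8, 3.9]
grip_width: 0.345
grip_force: 40.8
```

>>> {"api": "send_rows", "payload": {
  "targets": [
    {"offset":[0,0,0],"spin":0},
    {"offset":[0,0,0],"spin":0},
    {"offset":[0,0,0],"spin":0},
    {"offset":[0,0,0],"spin":0},
    {"offset":[0,0,0],"spin":0}
  ],
  "grip": 0.55
}}

```text
time_s: 40.77
eef_pos: [517.2, -113.6, 32.9]
ee_rot: [0.0, 0.684, 0.73, 0.0]
force: [0.2, 0.2, -0.0]
grip_width: 0.552
grip_force: 0.0
```

>>> {"api": "send_rows", "payload": {
  "targets": [
    {"offset":[0,0,1],"spin":0},
    {"offset":[0,0,3],"spin":0},
    {"offset":[0,0,7],"spin":0},
    {"offset":[-2,0,10],"spin":0},
    {"offset":[-6,0,12],"spin":0},
    {"offset":[-8,0,12],"spin":0},
    {"offset":[-8,0,12],"spin":0},
    {"offset":[-8,0,12],"spin":0}
  ]
}}

```text
time_s: 41.43
eef_pos: [437.1, -113.7, 154.0]
ee_rot: [0.001, 0.684, 0.729, 0.0]
force: [0.1, -0.6, -0.0]
grip_width: 0.551
grip_force: 0.0
```

Run:
```python
from g import *
ctrl.capture('wrist'); s=ctrl.sense()
im,d,P,T=wlook('w11')
R=np.array([[np.cos(.059),np.sin(.059)],[-np.sin(.059),np.cos(.059)]])
L=np.dstack([(P[...,:2]-[639.6,-105.2])@R.T,P[...,2]])
r=im.astype(int); m=(r[...,0]>120)&(r[...,1]<80)&(r[...,2]<90)&(abs(L[...,2]-21)<6)&(L[...,0]>-60); print('red',L[m].mean(0).round(1),m.sum())
m=(abs(L[...,2]-61)<3)&(abs(L[...,0]+123)<30)&(abs(L[...,1])<20); print('tab',cv2.minAreaRect(L[m][:,:2].astype(np.float32)),L[m].mean(0))
im2,d=ctrl.capture('top'); P=cloud('top',d); P[d==0]=np.nan
for x,y,z in [(640,-105,175),(672,114,147)]:
    m=(np.hypot(P[...,0]-x,P[...,1]-y)<28)&(abs(P[...,2]-z)<8); print(P[m].mean(0).round(1),m.sum())
a,d=ctrl.capture('side')
save('end',np.hstack([cv2.resize(im,(400,300)),cv2.resize(a[100:280,130:370],(400,300))]))
```

```text
t 41.48 tcp [ 437.7 -113.8  153.6] xdir 1.635 F [ 0.4  1.4 -0.2] w 0.548
red [nan nan nan] 0
tab ((-123.98294067382812, -0.9112033843994141), (29.404727935791016, 14.526263236999512), 1.2429794073104858) [-1.24409169e+02 -5.62133359e-02  6.13098673e+01]
[ 639.  -105.4  172.2] 53
[671.8 113.4 145.8] 62<stdin>:6: RuntimeWarning: Mean of empty slice.
  ret = um.true_divide(
```

View pics/end.png

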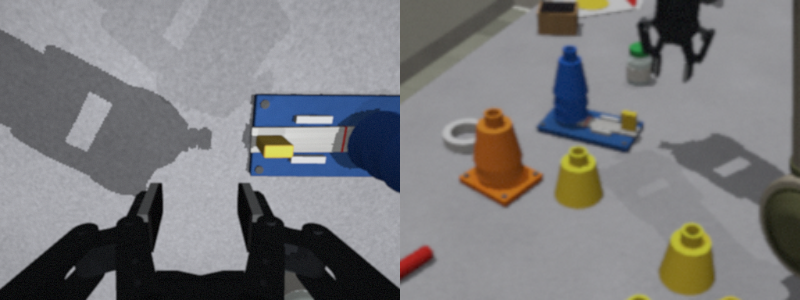

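The gauge tip is at about −19 mm on the lane's middle, with the red line at the rim (left picture, px 345,138). Both stacks are upright and the arm is clear, so I'm handing in.

```bash
python3 -c "
from rig import ctrl
print(ctrl.finish_job())"
```

```text
the job is handed in; nothing more can be done
None
```

I handed the job in: all five sleeves are nested upright on their own stands, and the gauge lies in the lane with its red line at the lowest blue sleeve's rim. My last camera check agreed with this; `finish_job()` returned no verdict.

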